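# Clamp a flanged arbor in the V-block

## Task

Load the flanged arbor from its wooden rest into the V-block clamp: feed it in plain end first under the green stirrup from the block's left, lay it in the V, and bring it through until the flange sits against the block's left end (the screw leaves no room on that side, so let go and take it again where it comes out on the right). Then turn the T-handle clockwise until rising resistance tells you that the arbor is firmly clamped, without going on to force it, and let go. Leave the loose hex key, pen, brass drift and brush where they lie.

Things in the scene. Friction and masses are not known exactly. Their poses are not given: they have to be found in the camera images.
- arbor_mid (a point): Mid-length of the stem of a bright metal flanged arbor (0.45 kg), on its axis. Stem 24 mm diameter, 186 mm long, plain end chamfered; round flange 44 mm diameter, 12 mm thick at the other end. It starts level in the wooden rest, axis 50 mm above the desk, flange to the robot's left. Frame y runs along it from plain end to flange. It balances 75 mm from the flange's inner face.
- arbor_face (a point): Centre of the arbor's flange face that looks towards the stem (where the stem enters the flange), on the axis.
- arbor_nose (a point): Centre of the arbor's plain end, on the axis, 186 mm from arbor_face.
- arbor: The arbor itself, same frame as arbor_face.
- rest: Fixed wooden rest: base 56 x 116 x 10 mm, two V-notched cheeks 14 mm thick, 52 mm high, 45 mm either side of the middle along its y axis. Origin at the centre of its underside. The arbor starts along its y axis, the flange's inner face at +105 mm, so that the 53 mm of stem next to the flange stand free.
- clamp_axis (a point): Where the screw's axis meets the bar axis of the V, 62 mm above the desk. Fixed clamp: steel V-block 60 mm wide, 110 mm long (frame y, towards its left end), top 63.5 mm up, base plate 96 x 130 x 12 mm. A green stirrup 24 mm long in y spans its middle: legs 31 to 42 mm to either side, bridge underside 96 mm, boss top 118 mm above the desk. y along the V, z up.
- clamp_stop (a point): Where the V's bar axis meets the block's left end face, 55 mm along +y from clamp_axis. The flange's inner face belongs against this end face (arbor_face on clamp_stop).
- t_handle_grip (a point): Middle of the T-handle's steel cross bar: 72 mm long (frame x), 12 mm wide (15 mm at the round ends), 14 mm high, on a 12 mm spindle; starts 151 to 156 mm above the desk, within 0.9 rad of square across the V. Clockwise from above lowers it 3 mm a radian. Friction 0.2 N m (its sign flips if the hand rebounds on stopping); once the pad bears, 0.3 to 0.36 N m a radian is added. Let go, it holds about 65 N.
- clamp_pad: Brass swivel pad, 22 mm diameter, at the foot of the clamp screw (does not turn with it); origin at the centre of its lower face. It starts 3 to 8.1 mm above the top of a bar lying in the V. A stiff spring behind it (40 N per mm) makes its force rise by 100 to 120 N a radian of handle once it bears. 40 N is the least firm hold, 60 to 150 N is well clamped, over 250 N is forced.
- hex_key: Loose dark hex key, 78 mm long, a bystander.
- pen: Loose white and blue pen, 135 mm long, a bystander.
- drift: Loose brass hexagon drift, 135 mm long, a bystander.
- brush: Loose flat brush with wooden handle, 218 mm long, a bystander.

How it is judged (in metres and radians):
On the way:
1. the arbor lies in the V, flange against the block's left end (within 4 mm), the pad not yet bearing on it (distance between arbor_face and clamp_stop below 0.004 m and angle between the y axis of arbor and the y axis of clamp_axis, either way round below 0.05 rad and contact force between clamp_pad and arbor below 3 N), for 0.2 s.
At the end, for the whole second after the job is handed in: The arbor lies along the V with its flange face within 4 mm of the block's left end and within 0.05 rad of the V's line, at rest, and the released clamp's pad presses on it with more than 40 N (distance between arbor_face and clamp_stop below 0.004 m and angle between the y axis of arbor and the y axis of clamp_axis, either way round below 0.05 rad and contact force between clamp_pad and arbor above 40 N and linear speed of arbor below 0.01 m/s); the robot touches nothing.
It fails at once if the screw is forced: the pad presses on the arbor with more than 250 N (contact force between clamp_pad and arbor above 250 N).
It fails at once if the hex key, pen, drift or brush is pushed more than 30 mm from its place (distance of any of hex_key, pen, drift, brush from where it was at the start of the episode above 0.03 m).
It also fails if it takes over 72 s, if anything falls off the work surface, if the arm or the gripper's body presses on something with over 40 N, if the wrist force passes 120 N, or if a joint passes its speed limit or range.

## Robot

A 6-joint arm with a two-finger parallel gripper is mounted at the origin on a cart in front of the work surface, level with it; the furniture and walls round the work are solid. World frame = base frame: x ahead of the robot, y to its left, z up, the work surface at z = 0. Lengths are in m, angles in degrees, forces in N, time in s.
With the tool pointing down it reaches from about 0.275 to 0.75 m from the base axis. Payload 10.2 kg.
Tool frame: the origin (TCP) lies between the finger pads; the fingertips stand 8 mm ahead of it and the grasp point (between the pads) lies 11 mm behind it; z points along the fingers, x is the direction in which the jaws open and shut, and the axes are right-handed (so a half turn about z gives the same grasp; the last joint's range is limited). The gripper opens to 85 mm and grips with 20 to 120 N. Pads are 22 mm wide; open, the fingers measure 114 mm over their backs; the gripper's body (76 mm by 85 mm) begins 54 mm behind the grasp point. The pads swing forward as they close: fully open they stand 13 mm farther back than shut.
Start: joints at [-81.899, 17.928, 85.812, -0, 76.261, -12.8], TCP at [0.187, -0.49, 0.239] pointing down, gripper open.
Joint ranges: [-168.41, 168.41], [-55.51, 124.54], [10.69, 146.95], [-70.63, 250.63], [1, 178], [-165.06, 165.06]. Speed limits (degrees/s): [136.94, 136.94, 172.46, 180, 180, 180].

## Interface

Orientations are given as [roll, pitch, yaw] about the fixed x, y, z axes, in that order (R = Rz(yaw) Ry(pitch) Rx(roll)).
In Python, from bench import robot gives the robot as it stands. The module is installed in compiled form; this text tells all that it offers.
- The arm moves only by the tool arm_command, never from a script. Its arguments are lists of equal length, an entry for each row: "dr": the turn, a rotation vector about the tool's x, y, z in rad, a list of three; "offset": the shift along the tool's x, y, z in mm, a list of three; "grip": the finger opening in mm, from 0 to 85.4. In form: {"dr": [[wx, wy, wz], ...], "offset": [[x, y, z], ...], "grip": [grip, ...]}. A call has 1 to 20 rows; each row shifts and turns the pose as measured when the row begins, along the tool's axes as they then stand; what a row does not reach is not made up. A row lasts 1/8 s, in which the tool goes at most 62.5 mm and 10.7 degrees, less where a joint would pass 70% of its speed; a pose out of reach is approached as far as the arm can. A call with a gripper value outside its range is refused whole. The fingers move at their own pace and stop on an object; "grip_force" is the grip in N (left out, the last holds). Time passes only in rows, so rows that do not move let the fingers close. It gives the time, the measured TCP pose, the force and the opening at its end, in the units of the state.
- robot.get_state(): the state, without advancing time (a new reading comes with each control period).
- robot.read_camera(name): name is "scene" or "top"; returns the picture (400x640x3 uint8, blue, green, red); there is no depth.
- robot.camera_info(name): a dict with "camera_matrix" (3x3 intrinsics, pixels), "k1" (the pictures are not rectified: a ray, as slopes to the right and down, at radius r is drawn at 1 + k1 r^2 times it, then the intrinsics apply), "R" (3x3) and "t" (3): a world point X has camera coordinates R X + t. Camera axes: x right, y down, z forward; pixel columns grow to the right and rows downward; lengths in m; the calibration is good to about 2 mm. A picture is of the moment at which its call begins. camera_info takes no time and is no camera call.
- robot.sign_off(): hands the job in, once; it reports no verdict.
The state is a dict: "clock": time; "joints": joint angles; "joint_vel": joint speeds; "tau": joint torques, N m; "eef_pos": TCP position; "tcp_rot": TCP orientation; "wrist_force": force on the tool from outside, world axes, zero at the start; "ft_torque": the same for the moment, N m; "finger_gap": opening from 0.0 (shut) to 1.0 (fully open).
Only numpy, scipy, OpenCV 4.12 (cv2) and the standard library are available. Lean on these libraries where they do the work, as an engineer would, in place of code of your own. Each camera call takes 0.05 s, during which the arm holds its last target.

## Working session

There is one attempt and no reset: what is moved stays moved. The work goes in short steps, Python scripts to look and compute and a tool call to move; the robot and the scene stay as the last step left them, time stands still between calls to the robot, and variables do not carry over. Pictures are saved under pics/ and viewed, and the job is handed in when it is done.

Besides the shell and the picture viewer there is one more tool, called after "Request:" in YAML: its name, and indented under it one key for each argument. arm_command: Moves the arm, as the interface text tells. Its arguments: {"type":"object","properties":{"dr":{"type":"array"},"offset":{"type":"array"},"grip":{"type":"array"},"grip_force":{"type":"number"}},"required":["dr","offset","grip"]}

```bash
mkdir -p pics; ls
python3 - <<'E'
from bench import robot
import cv2
print(robot.get_state())
for n in ("scene","top"):
    im=robot.read_camera(n); cv2.imwrite(f"pics/{n}0.png",im)
    print(n,robot.camera_info(n))
E
```

```text
pics
{'clock': 0.0, 'joints': array([-8.18970909e+01,  1.79602193e+01,  8.58539425e+01, -1.84965652e-03,
        7.62596446e+01, -1.28017821e+01]), 'joint_vel': array([-0.13214687,  0.00602432,  0.05202081, -0.03397773, -0.06128115,
        0.01316259]), 'tau': array([ 1.52489891e-03, -4.12260354e+01, -2.59741884e+01, -2.79255062e-05,
        4.15186136e-03,  7.76182745e-07]), 'eef_pos': array([ 0.18725745, -0.49020919,  0.23872858]), 'tcp_rot': array([-1.79985398e+02,  7.23697042e-02, -6.90948592e+01]), 'wrist_force': array([ 0.16929956,  0.15175664, -0.45540103]), 'ft_torque': array([-0.00112936,  0.00971218,  0.01244742]), 'finger_gap': 1.0008908226309197}
scene {'camera_matrix': array([[489.40995677,   0.        , 315.57899783],
       [  0.        , 489.40995677, 202.0318861 ],
       [  0.        ,   0.        ,   1.        ]]), 'k1': -0.13759245302094053, 'R': array([[-0.60588304, -0.79554748,  0.00315407],
       [-0.54722711,  0.41387984, -0.72749294],
       [ 0.57744977, -0.44250162, -0.68610792]]), 't': array([0.37370383, 0.34940851, 0.95663177])}
top {'camera_matrix': array([[372.95732386,   0.        , 328.26024984],
       [  0.        , 372.95732386, 204.50585606],
       [  0.        ,   0.        ,   1.        ]]), 'k1': 0.011469843166382297, 'R': array([[ 0.02424108, -0.99964664,  0.01090676],
       [-0.9856678 , -0.02572117, -0.16672552],
       [ 0.16694714, -0.00670884, -0.98594302]]), 't': array([0.03617559, 0.53398357, 0.96512472])}
```

View pics/scene0.png

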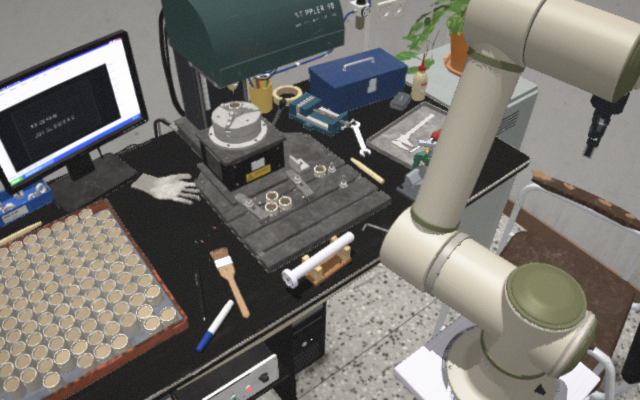

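View pics/top0.png

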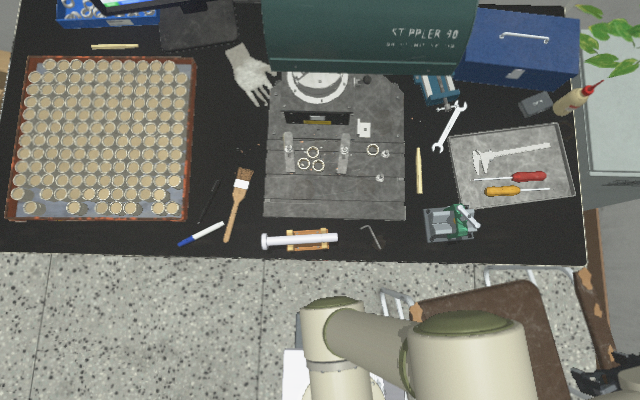

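```bash
cat > h.py <<'E'
import numpy as np, cv2
from bench import robot
from scipy.optimize import least_squares
def info(n):
    c=robot.camera_info(n); return np.array(c["camera_matrix"]),c["k1"],np.array(c["R"]),np.array(c["t"])
def proj(n,X):
    K,k,R,t=info(n); c=np.atleast_2d(X)@R.T+t; s=c[:,:2]/c[:,2:]
    r2=(s**2).sum(1,keepdims=True); s=s*(1+k*r2); return s@K[:2,:2].T+K[:2,2]
def ray(n,uv):
    K,k,R,t=info(n); d=(np.array(uv,float)-K[:2,2])/np.diag(K)[:2]; s=d.copy()
    for _ in range(30): s=d/(1+k*(s@s))
    return -R.T@t, R.T@np.array([s[0],s[1],1])
def onz(n,uv,z):
    o,d=ray(n,uv); return o+d*(z-o[2])/d[2]
def crop(img,x0,y0,x1,y1,f,name):
    c=cv2.resize(img[y0:y1,x0:x1],None,fx=f,fy=f,interpolation=cv2.INTER_CUBIC); 
    for x in range((x0+9)//10*10,x1,10):
        cv2.putText(c,str(x),(int((x-x0)*f),8),0,.3,(0,255,255),1); cv2.line(c,(int((x-x0+.5)*f),10),(int((x-x0+.5)*f),14),(0,255,255),1)
    for y in range((y0+9)//10*10,y1,10):
        cv2.putText(c,str(y),(0,int((y-y0+.5)*f)+3),0,.3,(0,255,255),1); cv2.line(c,(20,int((y-y0+.5)*f)),(25,int((y-y0+.5)*f)),(0,255,255),1)
    cv2.imwrite(name,c)
E
python3 - <<'E'
from h import *
a=cv2.imread("pics/top0.png")
crop(a,250,215,350,265,8,"pics/t_arb.png")
crop(a,410,190,500,255,8,"pics/t_cl.png")
b=cv2.imread("pics/scene0.png")
crop(b,270,220,370,295,8,"pics/s_arb.png")
crop(b,380,140,480,210,8,"pics/s_cl.png")
E
```

```text
(no output)
```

View pics/t_arb.png

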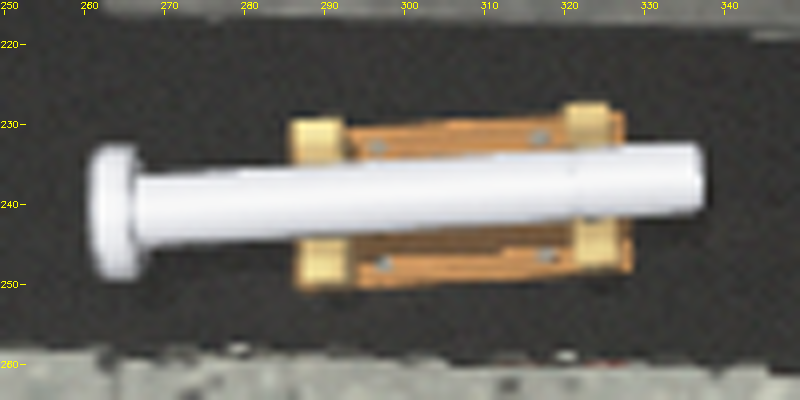

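View pics/t_cl.png

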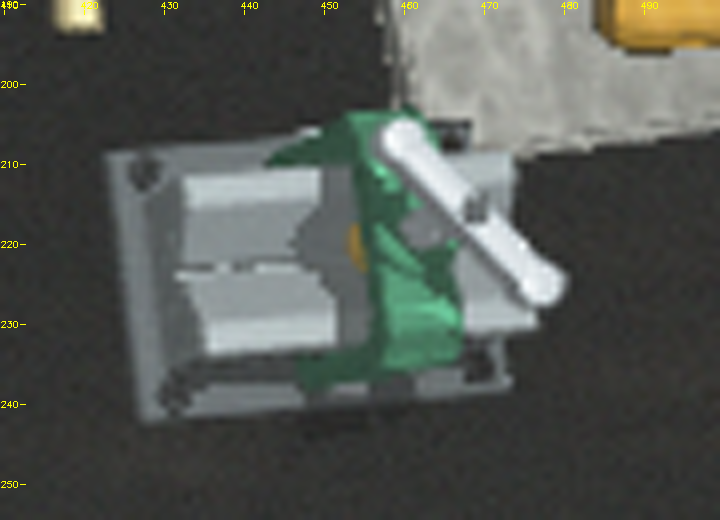

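View pics/s_arb.png

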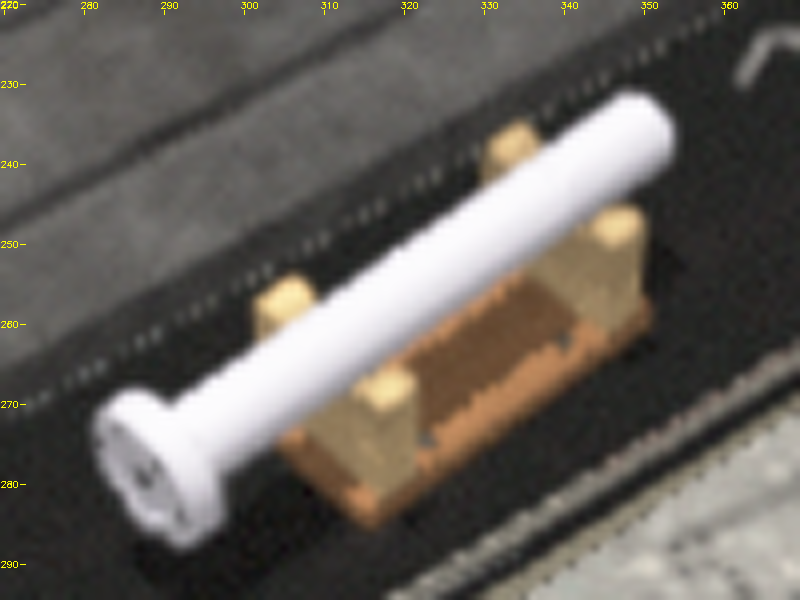

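View pics/s_cl.png

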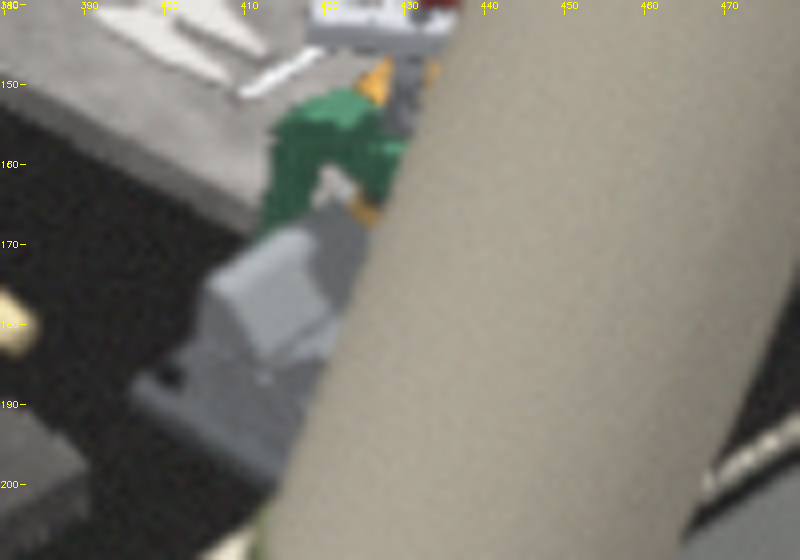

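Run:
```python
from h import *
A=onz("top",(268,240.4),.05);B=onz("top",(333,236.8),.05)
d=(A-B)/np.linalg.norm(A-B); print("arb dir yaw of y axis",np.degrees(np.arctan2(-d[0],d[1])),A,B)
f=onz("top",(266.2,240.5),.05); n=onz("top",(337.5,236.6),.05); print("face",f,"nose",n,np.linalg.norm(f-n))
print(proj("scene",[f,n]))
obj=np.array([[48,65,12],[-48,65,12],[-48,-65,12],[30,55,63.5],[-30,55,63.5],[-30,-55,63.5]])/1e3
px=np.array([[422.7,209],[427,242],[473.3,238.3],[432.2,211.3],[434.7,233.6],[477,230]])
def w(p,o):
    c,s=np.cos(p[2]),np.sin(p[2]); return o@np.array([[c,s,0],[-s,c,0],[0,0,1]])+[p[0],p[1],0]
r=least_squares(lambda p:(proj("top",w(p,obj))-px).ravel(),[.4,-.3,0])
p=r.x; print("clamp",p[:2],np.degrees(p[2])); print(r.fun.reshape(-1,2).round(1))
print("axis",w(p,np.array([[0,0,.062],[0,.055,.062]])), proj("top",w(p,np.array([[0,0,.062],[0,.055,.062],[0,0,.153]]))), proj("scene",w(p,np.array([[0,.055,.062],[30e-3,.055,.0635],[.048,.065,.012]]))))
e1=onz("top",(460,207),.155);e2=onz("top",(478,225),.155);print("bar",e1,e2,np.linalg.norm(e1-e2),(e1+e2)/2,np.degrees(np.arctan2((e1-e2)[1],(e1-e2)[0])))
```

```text
arb dir yaw of y axis 4.598406443075065 [0.4316156  0.20658481 0.05      ] [0.44542013 0.03495095 0.05      ]
face [0.43123498 0.21131754 0.05      ] nose [0.44625131 0.02301809 0.05      ] 0.18889725010351238
[[290.45483894 276.46406655]
 [351.16420702 234.77036253]]
clamp [ 0.49482707 -0.28420326] 6.459324502634131
[[-0.3 -0.9]
 [-0.   0.4]
 [ 0.3 -0. ]
 [-0.1  0.1]
 [ 0.5  0.3]
 [-0.4  0.2]]
axis [[ 0.49482707 -0.28420326  0.062     ]
 [ 0.48863969 -0.2295524   0.062     ]] [[454.04552277 220.83453521]
 [433.45808824 222.62620373]
 [467.05188322 216.1636635 ]] [[413.22660546 180.24997977]
 [404.51523214 174.53806069]
 [394.86141908 187.29843921]]
bar [ 0.51640469 -0.26727297  0.155     ] [ 0.47387027 -0.30881258  0.155     ] 0.05945347308273611 [ 0.49513748 -0.28804277  0.155     ] 44.32207859105355
```

```bash
cat >> h.py <<'E'
from scipy.spatial.transform import Rotation as Ro, Slerp
def plan(wps,maxmm=45,maxdeg=9.5):
    """wps list of (pos,rpy); prints tool-frame rows"""
    s=robot.get_state(); p=np.array(s["eef_pos"]);R=Ro.from_euler('xyz',s["tcp_rot"],degrees=True)
    DR=[];OF=[]
    for q,rpy in wps:
        q=np.array(q,float);Q=Ro.from_euler('xyz',rpy,degrees=True)
        rv=(R.inv()*Q).as_rotvec(); n=int(max(1,np.ceil(np.linalg.norm(q-p)*1e3/maxmm),np.ceil(np.degrees(np.linalg.norm(rv))/maxdeg)))
        for i in range(n):
            DR.append((rv/n).round(3).tolist()); Rc=R*Ro.from_rotvec(rv*i/n)
            OF.append((Rc.inv().apply(q-p)/n*1e3).round(1).tolist())
        p,R=q,Q
    print(len(DR));print(DR);print(OF)
def st():
    s=robot.get_state(); print({k:np.round(s[k],4).tolist() for k in("clock","eef_pos","tcp_rot","joints","wrist_force","ft_torque","finger_gap")})
E
python3 -c "
from h import *
plan([((.433,.191,.2),(180,0,4.6))])"
```

```text
17
[[-0.0, 0.0, -0.076], [-0.0, 0.0, -0.076], [-0.0, 0.0, -0.076], [-0.0, 0.0, -0.076], [-0.0, 0.0, -0.076], [-0.0, 0.0, -0.076], [-0.0, 0.0, -0.076], [-0.0, 0.0, -0.076], [-0.0, 0.0, -0.076], [-0.0, 0.0, -0.076], [-0.0, 0.0, -0.076], [-0.0, 0.0, -0.076], [-0.0, 0.0, -0.076], [-0.0, 0.0, -0.076], [-0.0, 0.0, -0.076], [-0.0, 0.0, -0.076], [-0.0, 0.0, -0.076]]
[[-32.3, -27.8, 2.3], [-30.1, -30.2, 2.3], [-27.7, -32.3, 2.3], [-25.2, -34.4, 2.3], [-22.5, -36.2, 2.3], [-19.7, -37.8, 2.3], [-16.8, -39.1, 2.3], [-13.8, -40.3, 2.3], [-10.7, -41.2, 2.3], [-7.6, -41.9, 2.3], [-4.4, -42.4, 2.3], [-1.2, -42.6, 2.3], [2.1, -42.6, 2.3], [5.3, -42.3, 2.3], [8.4, -41.8, 2.3], [11.6, -41.0, 2.3], [14.6, -40.0, 2.3]]
```

Request:
arm_command:
  dr:
    - [0, 0, -0.076]
    - [0, 0, -0.076]
    - [0, 0, -0.076]
    - [0, 0, -0.076]
    - [0, 0, -0.076]
    - [0, 0, -0.076]
    - [0, 0, -0.076]
    - [0, 0, -0.076]
    - [0, 0, -0.076]
    - [0, 0, -0.076]
    - [0, 0, -0.076]
    - [0, 0, -0.076]
    - [0, 0, -0.076]
    - [0, 0, -0.076]
    - [0, 0, -0.076]
    - [0, 0, -0.076]
    - [0, 0, -0.076]
  offset:
    - [-32, -28, 2]
    - [-30, -30, 2]
    - [-28, -32, 2]
    - [-25, -34, 2]
    - [-22, -36, 2]
    - [-20, -38, 2]
    - [-17, -39, 2]
    - [-14, -40, 2]
    - [-11, -41, 2]
    - [-8, -42, 2]
    - [-4, -42, 2]
    - [-1, -43, 2]
    - [2, -43, 2]
    - [5, -42, 2]
    - [8, -42, 2]
    - [12, -41, 2]
    - [15, -40, 2]
  grip: [85, 85, 85, 85, 85, 85, 85, 85, 85, 85, 85, 85, 85, 85, 85, 85, 85]
  grip_force: 100

```text
clock: 2.22
eef_pos: [0.4216, 0.2179, 0.2032]
tcp_rot: [-179.8, 0.0, 7.1]
wrist_force: [-0.1, 0.1, 0.0]
finger_gap: 0.994
```

```bash
python3 -c "
from h import *
st()
plan([((.433,.191,.2),(180,0,4.6)),((.433,.191,.04),(180,0,4.6))],30)
b=robot.read_camera('scene');crop(b,380,130,480,210,8,'pics/s_cl1.png');cv2.imwrite('pics/scene1.png',b)"
```

```text
{'clock': 2.225, 'eef_pos': [0.4216, 0.2179, 0.2032], 'tcp_rot': [-179.7513, 0.0397, 7.103], 'joints': [13.0143, 13.4541, 97.3463, 0.269, 69.2137, 5.8159], 'wrist_force': [-0.0692, 0.1352, 0.0468], 'ft_torque': [-0.0068, -0.0009, -0.0225], 'finger_gap': 0.994}
7
[[-0.004, 0.001, 0.044], [0.0, 0.0, 0.0], [0.0, 0.0, 0.0], [0.0, 0.0, 0.0], [0.0, 0.0, 0.0], [0.0, 0.0, 0.0], [0.0, 0.0, 0.0]]
[[8.0, 28.1, 3.1], [0.0, -0.0, 26.7], [0.0, -0.0, 26.7], [0.0, -0.0, 26.7], [0.0, -0.0, 26.7], [0.0, -0.0, 26.7], [0.0, -0.0, 26.7]]
```

View pics/s_cl1.png

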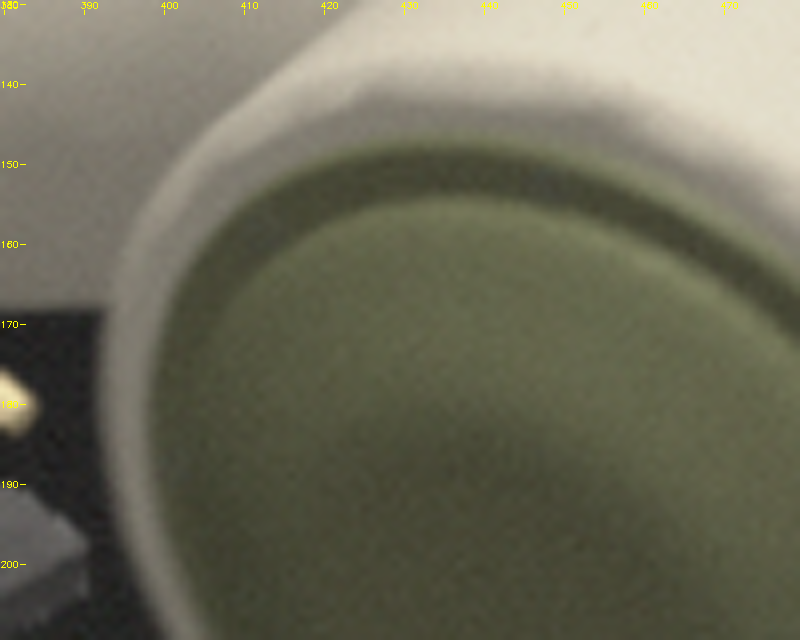

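View pics/scene1.png

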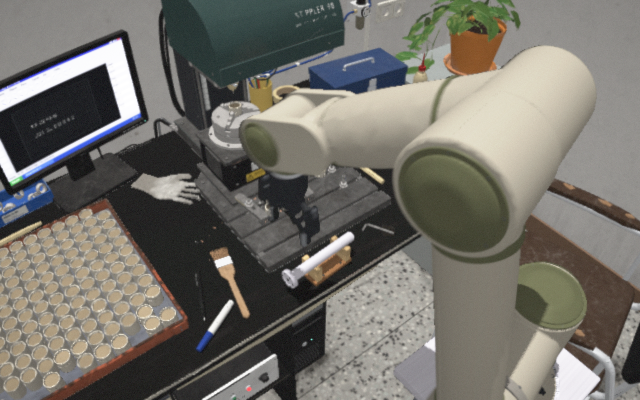

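Request:
arm_command:
  dr:
    - [0, 0, 0.022]
    - [0, 0, 0.022]
    - [0, 0, 0]
  offset:
    - [4, 14, 2]
    - [4, 14, 2]
    - [0, 0, 0]
  grip: [85, 85, 85]

```text
clock: 2.65
eef_pos: [0.4337, 0.1926, 0.1977]
tcp_rot: [-179.7, 0.1, 4.7]
wrist_force: [-0.8, -0.5, 0.3]
finger_gap: 0.996
```

```bash
python3 -c "
from h import *
st()
plan([((.433,.191,.2),(180,0,4.6)),((.433,.191,.04),(180,0,4.6))],30)
b=robot.read_camera('top');crop(b,240,170,360,260,6,'pics/t2.png')"
```

```text
{'clock': 2.65, 'eef_pos': [0.4337, 0.1926, 0.1977], 'tcp_rot': [-179.6763, 0.1323, 4.7052], 'joints': [9.5738, 13.8249, 97.7652, 0.3586, 68.5147, 4.7372], 'wrist_force': [-0.771, -0.5292, 0.2931], 'ft_torque': [-0.0312, 0.0391, -0.02], 'finger_gap': 0.9962}
7
[[-0.006, 0.002, 0.002], [0.0, 0.0, 0.0], [0.0, 0.0, 0.0], [0.0, 0.0, 0.0], [0.0, 0.0, 0.0], [0.0, 0.0, 0.0], [0.0, 0.0, 0.0]]
[[-0.8, 1.5, -2.3], [0.0, -0.0, 26.7], [0.0, -0.0, 26.7], [0.0, -0.0, 26.7], [0.0, -0.0, 26.7], [0.0, -0.0, 26.7], [0.0, -0.0, 26.7]]
```

View pics/t2.png

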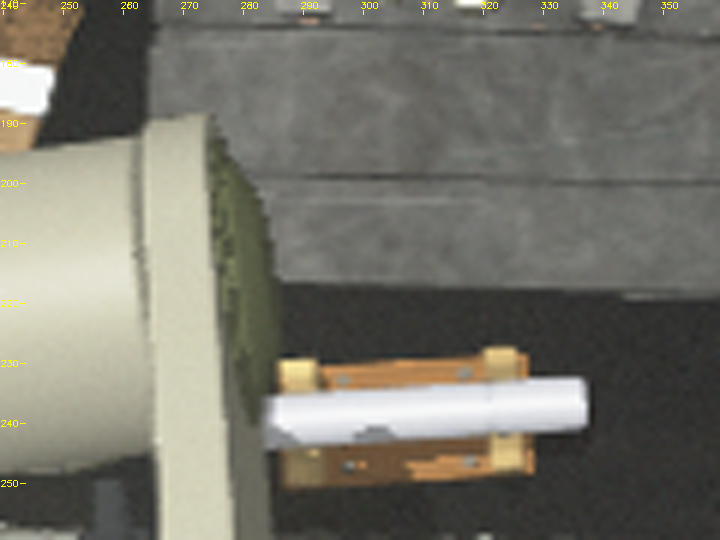

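Request:
arm_command:
  dr:
    - [0, 0, 0]
    - [0, 0, 0]
    - [0, 0, 0]
    - [0, 0, 0]
    - [0, 0, 0]
    - [0, 0, 0]
    - [0, 0, 0]
  offset:
    - [0, 1, 25]
    - [0, 0, 30]
    - [0, 0, 30]
    - [0, 0, 30]
    - [0, 0, 20]
    - [0, 0, 10]
    - [0, 0, 0]
  grip: [85, 85, 85, 85, 85, 85, 85]

```text
clock: 3.58
eef_pos: [0.4345, 0.1906, 0.051]
tcp_rot: [-179.6, -0.2, 4.4]
wrist_force: [0.6, -0.1, 0.9]
finger_gap: 0.994
```

```bash
python3 -c "
from h import *
st()
b=robot.read_camera('scene');crop(b,250,190,380,290,6,'pics/s3.png')"
```

```text
{'clock': 3.575, 'eef_pos': [0.4345, 0.1906, 0.051], 'tcp_rot': [-179.622, -0.1617, 4.4081], 'joints': [9.2988, 25.98, 106.5717, 0.4941, 47.256, 4.5554], 'wrist_force': [0.5797, -0.1451, 0.9031], 'ft_torque': [-0.0424, -0.0208, 0.0164], 'finger_gap': 0.9942}
```

View pics/s3.png

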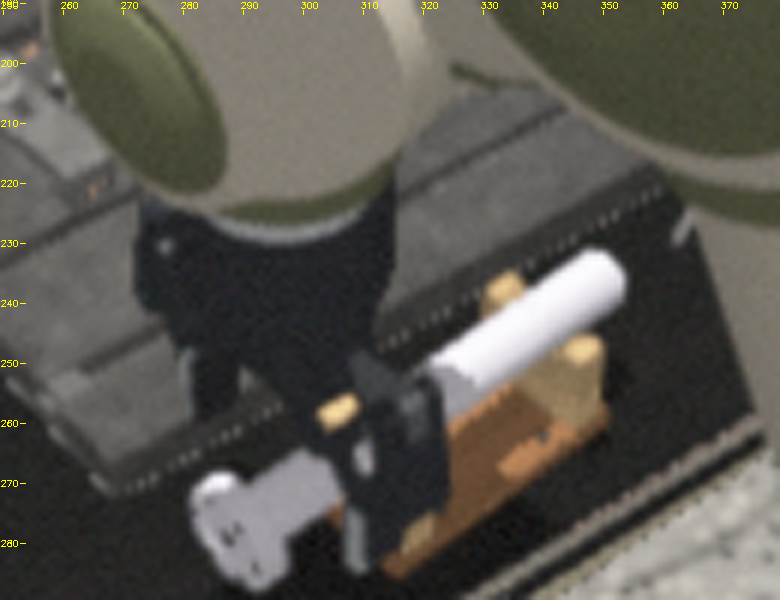

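```bash
python3 -c "
from h import *
s=robot.get_state();R=Ro.from_euler('xyz',s['tcp_rot'],degrees=True)
for y in(-11,11):
  P=s['eef_pos']+R.apply(np.array([[-43,y,-5],[-57,y,-5],[43,y,-5],[57,y,-5]])/1e3); print(y,P.round(3).tolist(),proj('scene',P).round(0).tolist())
"
```

```text
-11 [[0.391, 0.198, 0.056], [0.377, 0.197, 0.056], [0.477, 0.205, 0.057], [0.491, 0.206, 0.057]] [[306.0, 284.0], [310.0, 287.0], [281.0, 261.0], [277.0, 257.0]]
11 [[0.393, 0.176, 0.056], [0.379, 0.175, 0.056], [0.478, 0.183, 0.057], [0.492, 0.184, 0.057]] [[314.0, 278.0], [318.0, 282.0], [289.0, 256.0], [285.0, 252.0]]
```

Request:
arm_command:
  dr:
    - [0, 0, 0]
    - [0, 0, 0]
    - [0, 0, 0]
    - [0, 0, 0]
    - [0, 0, 0]
    - [0, 0, 0]
    - [0, 0, 0]
    - [0, 0, 0]
    - [0, 0, 0]
    - [0, 0, 0]
  offset:
    - [0, 0, 8]
    - [0, 0, 4]
    - [0, 0, 0]
    - [0, 0, 0]
    - [0, 0, 0]
    - [0, 0, 0]
    - [0, 0, 0]
    - [0, 0, 0]
    - [0, 0, 0]
    - [0, 0, 0]
  grip: [85, 85, 18, 18, 18, 18, 18, 18, 18, 18]

```text
clock: 4.88
eef_pos: [0.4338, 0.1909, 0.0403]
tcp_rot: [-179.6, -0.1, 4.4]
wrist_force: [-1.5, 0.1, 0.9]
finger_gap: 0.249
```

```bash
python3 -c "
from h import *
st()
b=robot.read_camera('scene');crop(b,250,190,380,290,6,'pics/s4.png')"
```

```text
{'clock': 4.875, 'eef_pos': [0.4338, 0.1909, 0.0403], 'tcp_rot': [-179.6118, -0.1196, 4.4014], 'joints': [9.3427, 27.0842, 106.9796, 0.5253, 45.7848, 4.5752], 'wrist_force': [-1.4744, 0.0751, 0.8574], 'ft_torque': [-0.1523, 0.1774, -0.0797], 'finger_gap': 0.2485}
```

View pics/s4.png

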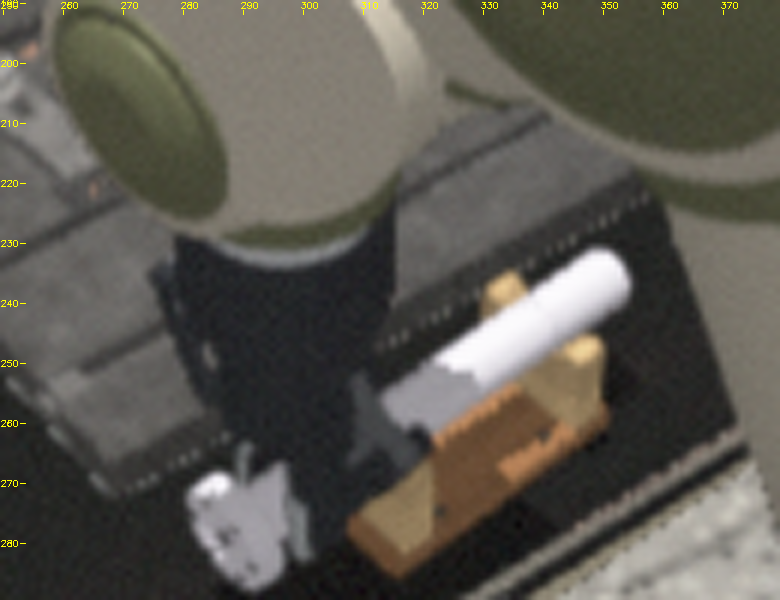

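Request:
arm_command:
  dr:
    - [0, 0, 0]
    - [0, 0, 0]
    - [0, 0, 0]
    - [0, 0, 0]
    - [0, 0, 0]
    - [0, 0, 0]
  offset:
    - [0, 0, -8]
    - [0, 0, -15]
    - [0, 0, -20]
    - [0, 0, -20]
    - [0, 0, -15]
    - [0, 0, 0]
  grip: [15, 15, 15, 15, 15, 15]
  grip_force: 120

```text
clock: 5.68
eef_pos: [0.4333, 0.1905, 0.1234]
tcp_rot: [-179.5, -0.1, 4.4]
wrist_force: [-0.0, 0.0, -4.9]
finger_gap: 0.242
```

```bash
python3 -c "
from h import *
st()
b=robot.read_camera('scene');crop(b,240,170,370,270,6,'pics/s5.png')"
```

```text
{'clock': 5.675, 'eef_pos': [0.4333, 0.1905, 0.1234], 'tcp_rot': [-179.5414, -0.1469, 4.353], 'joints': [9.2683, 18.9624, 103.3959, 0.527, 57.4571, 4.6319], 'wrist_force': [-0.0243, 0.0209, -4.9406], 'ft_torque': [0.2823, 0.0264, -0.0427], 'finger_gap': 0.2417}
```

View pics/s5.png

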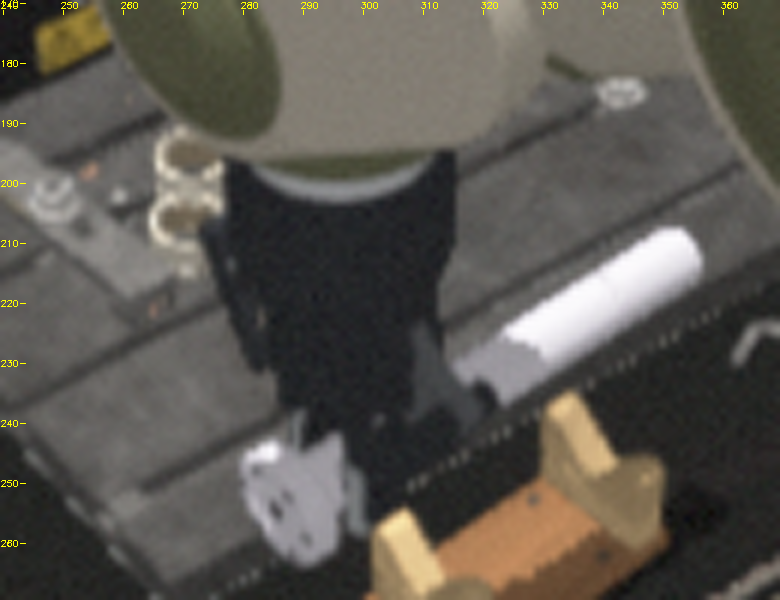

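```bash
cat >> h.py <<'E'
C=np.array([.4948,-.2842]);YAW=6.46;D=np.array([-np.sin(np.radians(YAW)),np.cos(np.radians(YAW))]);N=np.array([D[1],-D[0]])
def P(s,z,n=0): return [*(C+D*s/1e3+N*n/1e3),z/1e3]
def sn():
    e=robot.get_state()["eef_pos"]; v=e[:2]-C; print("s %.1f n %.1f z %.1f"%(v@D*1e3,v@N*1e3,e[2]*1e3))
E
python3 -c "
from h import *
st()
s=robot.get_state();R=Ro.from_euler('xyz',s['tcp_rot'],degrees=True)
print(proj('scene',s['eef_pos']+R.apply([[0,166.5e-3,-.0097],[0,-19.5e-3,-.0097]])))
print(P(236,123))
plan([(P(236,123),(180,0,YAW))],30)"
```

```text
{'clock': 5.725, 'eef_pos': [0.4329, 0.1904, 0.1227], 'tcp_rot': [-179.5518, -0.0703, 4.3539], 'joints': [9.2688, 19.0185, 103.4444, 0.5228, 57.4297, 4.6336], 'wrist_force': [0.0034, 0.9347, -5.3145], 'ft_torque': [0.2343, 0.0234, -0.0129], 'finger_gap': 0.2402}
[[352.83006851 210.94525856]
 [289.68251395 251.61008803]]
[np.float64(0.46824774803422775), np.float64(-0.04969844794640241), 0.123]
9
[[-0.001, -0.0, -0.004], [-0.001, -0.0, -0.004], [-0.001, -0.0, -0.004], [-0.001, -0.0, -0.004], [-0.001, -0.0, -0.004], [-0.001, -0.0, -0.004], [-0.001, -0.0, -0.004], [-0.001, -0.0, -0.004], [-0.001, -0.0, -0.004]]
[[1.9, 26.9, -0.2], [1.8, 26.9, -0.2], [1.7, 26.9, -0.2], [1.6, 26.9, -0.2], [1.4, 26.9, -0.2], [1.3, 26.9, -0.1], [1.2, 26.9, -0.1], [1.1, 26.9, -0.1], [1.0, 26.9, -0.1]]
```

Request:
arm_command:
  dr:
    - [-0.001, 0, -0.005]
    - [-0.001, 0, -0.005]
    - [-0.001, 0, -0.005]
    - [-0.001, 0, -0.005]
    - [-0.001, 0, -0.005]
    - [-0.001, 0, -0.005]
    - [-0.001, 0, -0.005]
    - [0, 0, 0]
    - [0, 0, 0]
    - [0, 0, 0]
  offset:
    - [2, 15, 0]
    - [2, 30, 0]
    - [2, 38, 0]
    - [2, 38, 0]
    - [2, 38, 0]
    - [1, 34, 0]
    - [1, 20, 0]
    - [1, 10, 0]
    - [0, 5, 0]
    - [0, 0, 0]
  grip: [15, 15, 15, 15, 15, 15, 15, 15, 15, 15]

```text
clock: 6.98
eef_pos: [0.4645, -0.0475, 0.1164]
tcp_rot: [-179.8, 0.6, 6.4]
wrist_force: [1.7, 0.0, -5.9]
finger_gap: 0.241
```

```bash
python3 -c "
from h import *
st();sn()
b=robot.read_camera('top');crop(b,340,190,500,270,5,'pics/t6.png')
b=robot.read_camera('scene');crop(b,350,110,480,210,6,'pics/s6.png')
plan([(P(236,66),(180,0,YAW))],30)"
```

```text
{'clock': 6.975, 'eef_pos': [0.4645, -0.0475, 0.1164], 'tcp_rot': [-179.8202, 0.566, 6.4186], 'joints': [-20.2099, 19.2765, 104.2206, -0.1107, 57.0896, -26.567], 'wrist_force': [1.6621, 0.0257, -5.9257], 'ft_torque': [0.3184, 0.0215, -0.0239], 'finger_gap': 0.2407}
s 238.6 n -3.5 z 116.4
2
[[-0.002, 0.005, -0.0], [-0.002, 0.005, -0.0]]
[[1.9, 1.6, 25.2], [1.8, 1.5, 25.2]]
```

View pics/t6.png

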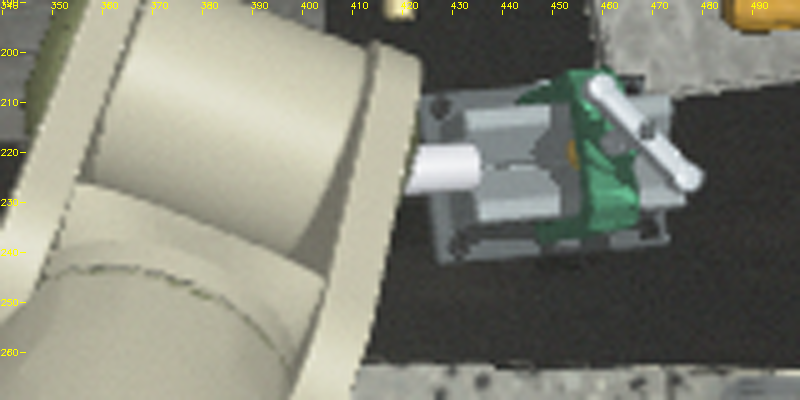

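View pics/s6.png

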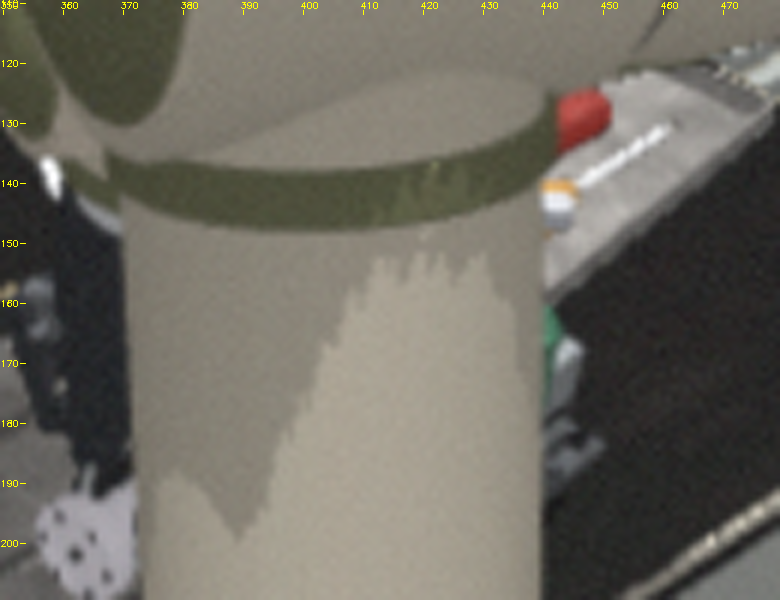

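Request:
arm_command:
  dr:
    - [-0.002, 0.005, 0]
    - [-0.002, 0.004, 0]
    - [0, 0, 0]
    - [0, 0, 0]
  offset:
    - [2, 0, 16]
    - [2, 0, 22]
    - [0, 0, 12]
    - [0, 0, 0]
  grip: [15, 15, 15, 15]

```text
clock: 7.58
eef_pos: [0.4686, -0.0447, 0.0658]
tcp_rot: [179.9, -0.0, 6.6]
wrist_force: [-0.6, 1.4, -4.5]
finger_gap: 0.243
```

```bash
python3 -c "
from h import *
st();sn()
b=robot.read_camera('top');crop(b,400,190,500,255,8,'pics/t7.png')
plan([(P(191,66),(180,0,YAW))],30)
z=robot.get_state()['eef_pos'][2]*1e3+9.7
print(proj('top',[P(70,z),P(100,z),P(55,z),P(90,z,12),P(90,z,-12),P(50,62)]))"
```

```text
{'clock': 7.575, 'eef_pos': [0.4686, -0.0447, 0.0658], 'tcp_rot': [179.9221, -0.0339, 6.6476], 'joints': [-19.7215, 24.1819, 106.4811, -0.0722, 49.272, -26.322], 'wrist_force': [-0.6474, 1.3576, -4.5103], 'ft_torque': [0.2745, 0.032, 0.0455], 'finger_gap': 0.2428}
s 240.9 n 0.9 z 65.8
2
[[0.001, -0.001, 0.002], [0.001, -0.001, 0.002]]
[[-0.7, 24.9, 0.2], [-0.6, 24.9, 0.2]]
[[429.30711227 222.49634272]
 [417.89765966 223.49014249]
 [435.00748505 222.00003725]
 [421.10387862 218.60539654]
 [422.30318406 227.73086921]
 [435.33016621 222.47348208]]
```

View pics/t7.png

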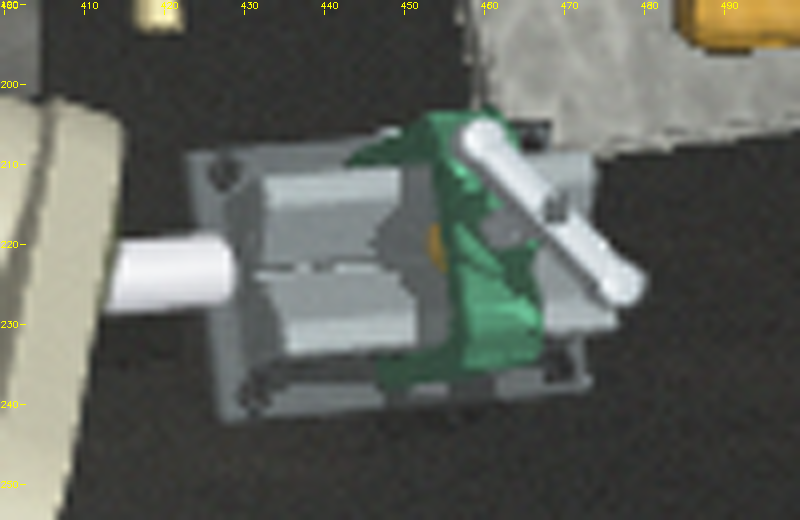

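Request:
arm_command:
  dr:
    - [0, 0, 0.002]
    - [0, 0, 0.002]
    - [0, 0, 0]
    - [0, 0, 0]
  offset:
    - [0, 15, 0]
    - [-1, 20, 0]
    - [0, 10, 0]
    - [0, 0, 0]
  grip: [15, 15, 15, 15]

```text
clock: 8.12
eef_pos: [0.4746, -0.0934, 0.0687]
tcp_rot: [179.8, -0.3, 6.4]
wrist_force: [0.3, 1.0, -5.1]
finger_gap: 0.241
```

```bash
python3 -c "
from h import *
st();sn()
b=robot.read_camera('top');crop(b,400,190,500,255,8,'pics/t8.png')"
```

```text
{'clock': 8.125, 'eef_pos': [0.4746, -0.0934, 0.0687], 'tcp_rot': [179.7508, -0.3059, 6.3964], 'joints': [-25.0186, 25.0623, 104.4323, -0.0694, 50.1145, -31.3701], 'wrist_force': [0.2522, 0.9691, -5.1333], 'ft_torque': [0.2879, 0.0443, -0.032], 'finger_gap': 0.2413}
s 191.9 n 1.4 z 68.7
```

View pics/t8.png

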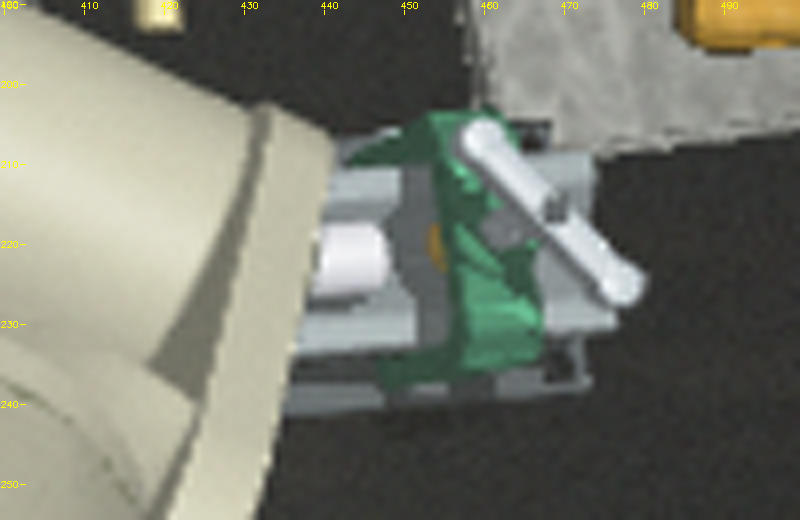

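Request:
arm_command:
  dr:
    - [0.002, -0.003, 0]
    - [0.002, -0.002, 0]
    - [0, 0, 0]
    - [0, 0, 0]
  offset:
    - [-0.7, 0, 4]
    - [-0.7, 0, 5]
    - [0, 0, 3]
    - [0, 0, 0]
  grip: [15, 15, 15, 15]

```text
clock: 8.68
eef_pos: [0.4727, -0.0919, 0.0555]
tcp_rot: [-180.0, 0.1, 6.5]
wrist_force: [-0.8, -0.5, -4.5]
finger_gap: 0.244
```

```bash
python3 -c "
from h import *
st();sn()"
```

```text
{'clock': 8.675, 'eef_pos': [0.4727, -0.0919, 0.0555], 'tcp_rot': [-179.9531, 0.0624, 6.5075], 'joints': [-24.9829, 26.3548, 104.9693, 0.0099, 48.7537, -31.4968], 'wrist_force': [-0.7986, -0.4915, -4.5342], 'ft_torque': [0.2668, 0.0437, 0.0252], 'finger_gap': 0.2436}
s 193.6 n -0.3 z 55.5
```

Request:
arm_command:
  dr:
    - [0, 0, 0]
    - [0, 0, 0]
    - [0, 0, 0]
  offset:
    - [0, 0, 1]
    - [0, 0, 1]
    - [0, 0, 0]
  grip: [15, 15, 15]

```text
clock: 9.05
eef_pos: [0.4731, -0.0919, 0.0537]
tcp_rot: [-180.0, 0.0, 6.5]
wrist_force: [0.8, -0.3, -4.5]
finger_gap: 0.245
```

```bash
python3 -c "
from h import *
st();sn()"
```

```text
{'clock': 9.05, 'eef_pos': [0.4731, -0.0919, 0.0537], 'tcp_rot': [-179.9913, 0.0111, 6.532], 'joints': [-24.965, 26.5504, 105.0137, 0.0021, 48.4499, -31.4984], 'wrist_force': [0.7574, -0.3269, -4.4943], 'ft_torque': [0.099, -0.0551, 0.0684], 'finger_gap': 0.2453}
s 193.5 n 0.0 z 53.7
```

Request:
arm_command:
  dr:
    - [0, 0, 0]
    - [0, 0, 0]
    - [0, 0, 0]
    - [0, 0, 0]
    - [0, 0, 0]
  offset:
    - [0, 6, 0]
    - [0, 8, 0]
    - [0, 8, 0]
    - [0, 5, 0]
    - [0, 0, 0]
  grip: [15, 15, 15, 15, 15]

```text
clock: 9.68
eef_pos: [0.4766, -0.1213, 0.0539]
tcp_rot: [180.0, -0.0, 6.5]
wrist_force: [1.4, -0.4, -4.2]
finger_gap: 0.238
```

```bash
python3 -c "
from h import *
st();sn()"
```

```text
{'clock': 9.675, 'eef_pos': [0.4766, -0.1213, 0.0539], 'tcp_rot': [179.977, -0.035, 6.4992], 'joints': [-27.9583, 27.4794, 103.3674, 0.0011, 49.1113, -34.4582], 'wrist_force': [1.357, -0.4261, -4.2236], 'ft_torque': [0.1418, -0.1561, 0.1281], 'finger_gap': 0.238}
s 163.9 n 0.3 z 53.9
```

Request:
arm_command:
  dr:
    - [0, 0, 0]
    - [0, 0, 0]
    - [0, 0, 0]
    - [0, 0, 0]
    - [0, 0, 0]
    - [0, 0, 0]
    - [0, 0, 0]
  offset:
    - [0, 6, 0.1]
    - [0, 8, 0]
    - [0, 8, 0]
    - [0, 8, 0]
    - [0, 8, 0]
    - [0, 5, 0]
    - [0, 0, 0]
  grip: [15, 15, 15, 15, 15, 15, 15]

```text
clock: 10.55
eef_pos: [0.4819, -0.1671, 0.0538]
tcp_rot: [180.0, -0.0, 6.5]
wrist_force: [0.1, -0.3, -3.9]
finger_gap: 0.24
```

```bash
python3 -c "
from h import *
st();sn()
b=robot.read_camera('top');crop(b,400,190,500,255,8,'pics/t9.png')"
```

```text
{'clock': 10.55, 'eef_pos': [0.4819, -0.1671, 0.0538], 'tcp_rot': [179.9777, -0.0423, 6.4954], 'joints': [-32.313, 29.2774, 100.2499, 0.0119, 50.4258, -38.816], 'wrist_force': [0.1084, -0.3103, -3.8823], 'ft_torque': [0.1313, -0.0718, 0.0623], 'finger_gap': 0.2398}
s 117.8 n 0.4 z 53.8
```

View pics/t9.png

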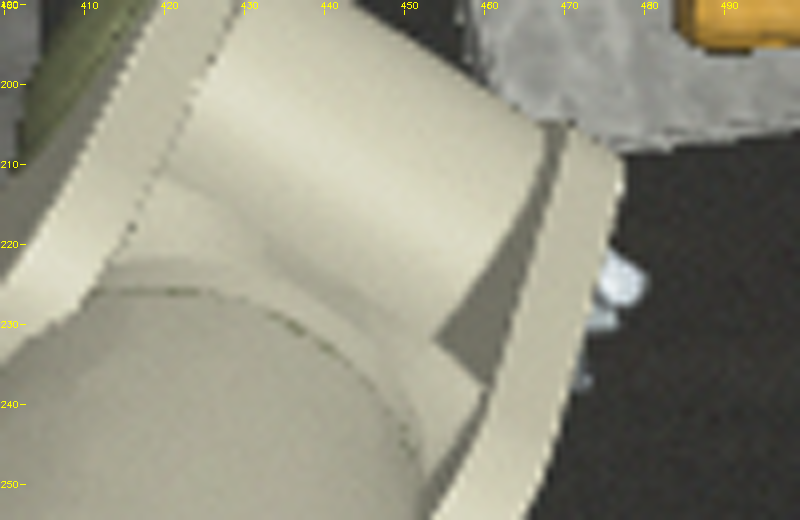

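```bash
python3 -c "
from h import *
for z in (.2,.22,.24,.26,.28,.3,.32): print(z,proj('scene',[.433,.19,z]).round(0),proj('top',P(118,z*1e3)).round(0),proj('top',P(118-60,z*1e3)).round(0))
K,k,R,t=info('top');print(-R.T@t)"; grep -c . h.py
```

```text
0.2 [[296. 225.]] [[424. 218.]] [[450. 216.]]
0.22 [[296. 218.]] [[426. 217.]] [[453. 214.]]
0.24 [[296. 210.]] [[428. 215.]] [[456. 213.]]
0.26 [[295. 203.]] [[431. 214.]] [[459. 212.]]
0.28 [[295. 195.]] [[434. 213.]] [[463. 210.]]
0.3 [[295. 188.]] [[437. 211.]] [[466. 209.]]
0.32 [[295. 179.]] [[440. 210.]] [[470. 207.]]
[0.36432866 0.05637236 1.04019211]
40
```

Request:
arm_command:
  dr:
    - [0, 0, 0]
    - [0, 0, 0]
    - [0, 0, 0]
    - [0, 0, 0]
    - [0, 0, 0]
    - [0, 0, 0]
  offset:
    - [0, 6, 0]
    - [0, 8, 0]
    - [0, 8, 0]
    - [0, 6, 0]
    - [0, 4, 0]
    - [0, 0, 0]
  grip: [15, 15, 15, 15, 15, 15]

```text
clock: 11.35
eef_pos: [0.4858, -0.2008, 0.0537]
tcp_rot: [180.0, -0.0, 6.5]
wrist_force: [-0.1, -1.3, -4.1]
finger_gap: 0.243
```

```bash
python3 -c "
from h import *
st();sn()
b=robot.read_camera('scene');crop(b,350,110,480,210,6,'pics/s10.png')
b=robot.read_camera('top');crop(b,400,190,500,255,8,'pics/t10.png')"
```

```text
{'clock': 11.35, 'eef_pos': [0.4858, -0.2008, 0.0537], 'tcp_rot': [179.9973, -0.041, 6.5083], 'joints': [-35.251, 30.8186, 97.5245, 0.0323, 51.6245, -41.7794], 'wrist_force': [-0.139, -1.256, -4.0604], 'ft_torque': [0.1196, -0.1287, -0.0001], 'finger_gap': 0.2433}
s 83.9 n 0.4 z 53.7
```

View pics/s10.png

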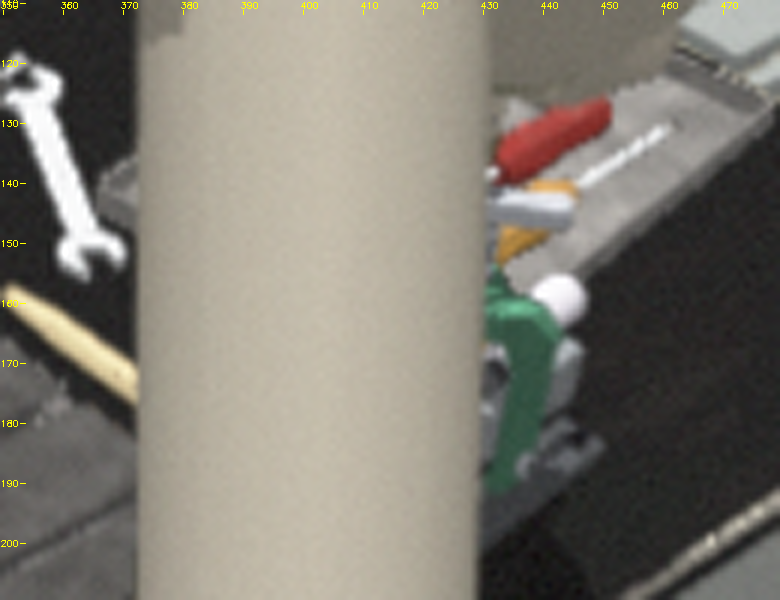

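View pics/t10.png

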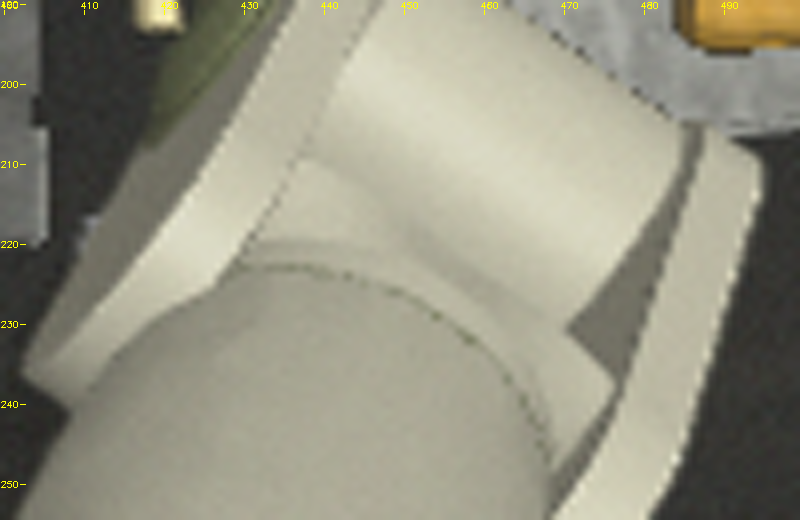

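Request:
arm_command:
  dr:
    - [0, 0, 0]
    - [0, 0, 0]
    - [0, 0, 0]
    - [0, 0, 0]
  offset:
    - [0, 4, 0.4]
    - [0, 4, 0.4]
    - [0, 2, 0.4]
    - [0, 0, 0]
  grip: [15, 15, 15, 15]

```text
clock: 11.95
eef_pos: [0.4872, -0.2097, 0.0531]
tcp_rot: [-179.9, -0.1, 6.5]
wrist_force: [0.9, 0.8, -2.0]
finger_gap: 0.239
```

```bash
python3 -c "
from h import *
st();sn()"
```

```text
{'clock': 11.95, 'eef_pos': [0.4872, -0.2097, 0.0531], 'tcp_rot': [-179.8862, -0.0615, 6.5499], 'joints': [-36.0116, 31.367, 96.6665, 0.1592, 51.9984, -42.6596], 'wrist_force': [0.8502, 0.7891, -2.0078], 'ft_torque': [0.3656, -0.0557, -0.0233], 'finger_gap': 0.2394}
s 74.9 n 0.8 z 53.1
```

Request:
arm_command:
  dr:
    - [0, 0, 0]
    - [0, 0, 0]
    - [0, 0, 0]
    - [0, 0, 0]
    - [0, 0, 0]
    - [0, 0, 0]
  offset:
    - [0, 0, 0.6]
    - [0, 0, 0.4]
    - [0, 0, 0]
    - [0, 0, 0]
    - [0, 0, 0]
    - [0, 0, 0]
  grip: [15, 15, 26, 60, 60, 60]

```text
clock: 12.7
eef_pos: [0.4875, -0.211, 0.053]
tcp_rot: [180.0, -0.1, 6.6]
wrist_force: [0.5, -0.4, 0.5]
finger_gap: 0.702
```

```bash
python3 -c "
from h import *
st();sn()"
```

```text
{'clock': 12.7, 'eef_pos': [0.4875, -0.211, 0.053], 'tcp_rot': [179.9552, -0.11, 6.5533], 'joints': [-36.0694, 31.4067, 96.6281, 0.0528, 51.8539, -42.6552], 'wrist_force': [0.4696, -0.4397, 0.4583], 'ft_torque': [-0.0305, 0.0282, 0.009], 'finger_gap': 0.7023}
s 73.6 n 1.0 z 53.0
```

Request:
arm_command:
  dr:
    - [0, 0, 0]
    - [0, 0, 0]
    - [0, 0, 0]
    - [0, 0, 0]
    - [0, 0, 0]
    - [0, 0, 0]
    - [0, 0, 0]
    - [0, 0, 0]
  offset:
    - [0, -1, -10]
    - [0, 0, -25]
    - [0, 0, -30]
    - [0, 0, -30]
    - [0, 0, -30]
    - [0, 0, -25]
    - [0, 0, -10]
    - [0, 0, 0]
  grip: [60, 60, 60, 60, 60, 60, 60, 60]

```text
clock: 13.7
eef_pos: [0.4867, -0.2093, 0.2218]
tcp_rot: [179.8, -0.2, 6.6]
wrist_force: [0.8, 0.1, -1.1]
finger_gap: 0.705
```

```bash
python3 -c "
from h import *
st();sn()
b=robot.read_camera('scene');crop(b,340,100,480,210,5,'pics/s11.png')
plan([(P(-78,225),(-172,0,YAW))],20)"
```

```text
{'clock': 13.7, 'eef_pos': [0.4867, -0.2093, 0.2218], 'tcp_rot': [179.839, -0.2089, 6.5729], 'joints': [-35.9629, 19.1913, 86.7613, 0.0235, 73.7846, -42.5421], 'wrist_force': [0.835, 0.0537, -1.111], 'ft_torque': [0.0013, 0.0078, 0.0131], 'finger_gap': 0.7045}
s 75.3 n 0.4 z 221.8
8
[[0.018, -0.0, 0.0], [0.018, -0.0, 0.0], [0.018, -0.0, 0.0], [0.018, -0.0, 0.0], [0.018, -0.0, 0.0], [0.018, -0.0, 0.0], [0.018, -0.0, 0.0], [0.018, -0.0, 0.0]]
[[-0.1, 19.2, -0.4], [-0.1, 19.2, -0.8], [-0.1, 19.1, -1.1], [-0.1, 19.1, -1.4], [-0.1, 19.1, -1.8], [-0.0, 19.1, -2.1], [-0.0, 19.0, -2.5], [-0.0, 19.0, -2.8]]
```

View pics/s11.png

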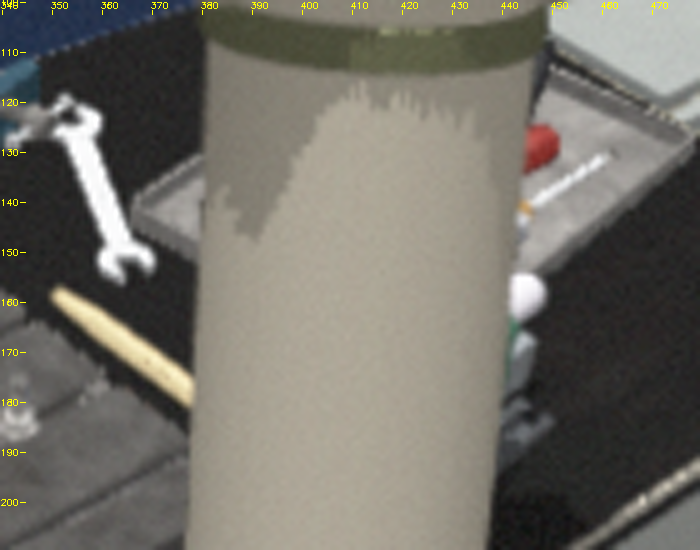

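Request:
arm_command:
  dr:
    - [0.018, 0, 0]
    - [0.018, 0, 0]
    - [0.018, 0, 0]
    - [0.018, 0, 0]
    - [0.018, 0, 0]
    - [0.018, 0, 0]
    - [0.018, 0, 0]
    - [0.01, 0, 0]
    - [0, 0, 0]
  offset:
    - [0, 12, -1]
    - [0, 20, -1]
    - [0, 25, -1]
    - [0, 25, -2]
    - [0, 25, -2]
    - [0, 20, -2]
    - [0, 14, -2]
    - [0, 7, -2]
    - [0, 0, 0]
  grip: [60, 60, 60, 60, 60, 60, 60, 60, 60]

```text
clock: 14.88
eef_pos: [0.5014, -0.3666, 0.216]
tcp_rot: [-171.2, 0.2, 6.4]
wrist_force: [0.3, 0.7, 0.4]
finger_gap: 0.701
```

```bash
python3 -c "
from h import *
st();sn()
b=robot.read_camera('top');crop(b,380,180,540,290,5,'pics/t12.png')
plan([(P(-78,225),(-172,0,YAW)),(P(-78,53),(-172,0,YAW))],25)"
```

```text
{'clock': 14.875, 'eef_pos': [0.5014, -0.3666, 0.216], 'tcp_rot': [-171.1919, 0.2454, 6.4384], 'joints': [-48.9109, 34.8992, 64.132, 4.7964, 88.3761, -55.7769], 'wrist_force': [0.3022, 0.7085, 0.4196], 'ft_torque': [-0.0764, -0.0155, -0.0163], 'finger_gap': 0.7011}
s -82.6 n -2.7 z 216.0
8
[[-0.014, 0.004, -0.001], [0.0, 0.0, 0.0], [0.0, 0.0, 0.0], [0.0, 0.0, 0.0], [0.0, 0.0, 0.0], [0.0, 0.0, 0.0], [0.0, 0.0, 0.0], [0.0, 0.0, 0.0]]
[[2.6, -5.5, -8.3], [0.0, 3.4, 24.3], [0.0, 3.4, 24.3], [0.0, 3.4, 24.3], [0.0, 3.4, 24.3], [0.0, 3.4, 24.3], [0.0, 3.4, 24.3], [0.0, 3.4, 24.3]]
```

View pics/t12.png

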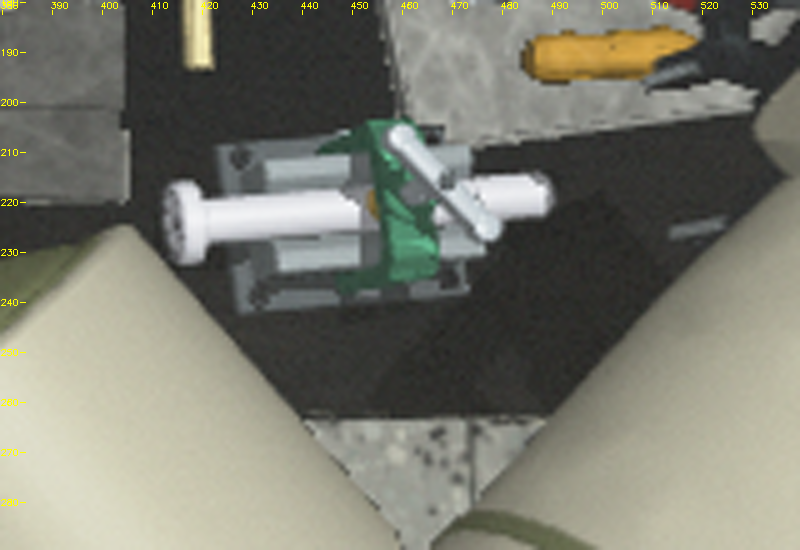

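```bash
python3 -c "
from h import *
for q in((421,220.5),(420.5,220.5),(489.5,216.6)):
  X=onz('top',q,.062);v=X[:2]-C;print((v@D*1e3).round(1),(v@N*1e3).round(1))
for q in ((470,207),(490,204),(500,203),(510,202)):
  X=onz('top',q,.01);v=X[:2]-C;print('tray',X.round(3),(v@D*1e3).round(1),(v@N*1e3).round(1))
plan([(P(-78,215),(-172,0,YAW)),(P(-78,53),(-172,0,YAW))],25)
"
```

```text
87.1 8.5
88.4 8.6
-95.4 3.1
tray [ 0.542 -0.348  0.01 ] -69.1 39.7
tray [ 0.552 -0.405  0.01 ] -126.4 43.3
tray [ 0.556 -0.433  0.01 ] -154.9 43.7
tray [ 0.559 -0.461  0.01 ] -183.4 44.1
8
[[-0.014, 0.004, -0.001], [0.0, 0.0, 0.0], [0.0, 0.0, 0.0], [0.0, 0.0, 0.0], [0.0, 0.0, 0.0], [0.0, 0.0, 0.0], [0.0, 0.0, 0.0], [0.0, 0.0, 0.0]]
[[2.7, -4.0, 1.6], [0.0, 3.2, 22.9], [0.0, 3.2, 22.9], [0.0, 3.2, 22.9], [0.0, 3.2, 22.9], [0.0, 3.2, 22.9], [0.0, 3.2, 22.9], [0.0, 3.2, 22.9]]
```

Request:
arm_command:
  dr:
    - [-0.014, 0.004, 0]
    - [0, 0, 0]
    - [0, 0, 0]
    - [0, 0, 0]
    - [0, 0, 0]
    - [0, 0, 0]
    - [0, 0, 0]
  offset:
    - [3, -4, 4]
    - [0, 3, 18]
    - [0, 3, 24]
    - [0, 3, 24]
    - [0, 3, 20]
    - [0, 2, 12]
    - [0, 0, 0]
  grip: [60, 60, 60, 60, 60, 60, 60]

```text
clock: 15.8
eef_pos: [0.5058, -0.3557, 0.1119]
tcp_rot: [-172.3, -0.1, 6.8]
wrist_force: [-0.3, -0.9, 0.3]
finger_gap: 0.705
```

```bash
python3 -c "
from h import *
st();sn()
b=robot.read_camera('top');crop(b,400,180,540,270,5,'pics/t13.png')
b=robot.read_camera('scene');crop(b,380,90,520,200,5,'pics/s13.png')
plan([(P(-78,53),(-172,0,YAW))],25)"
```

```text
{'clock': 15.8, 'eef_pos': [0.5058, -0.3557, 0.1119], 'tcp_rot': [-172.2826, -0.1276, 6.77], 'joints': [-47.8172, 39.0066, 73.0539, 4.7456, 74.2204, -56.1377], 'wrist_force': [-0.3467, -0.8552, 0.3244], 'ft_torque': [-0.0995, 0.0398, 0.0262], 'finger_gap': 0.7055}
s -72.3 n 2.9 z 111.9
3
[[0.002, -0.001, 0.002], [0.002, -0.001, 0.002], [0.002, -0.001, 0.002]]
[[-1.1, 4.3, 19.6], [-1.1, 4.4, 19.6], [-1.1, 4.4, 19.6]]
```

View pics/t13.png

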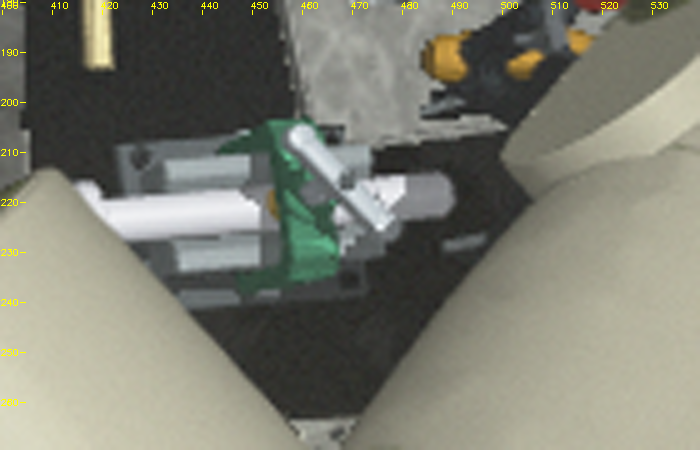

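View pics/s13.png

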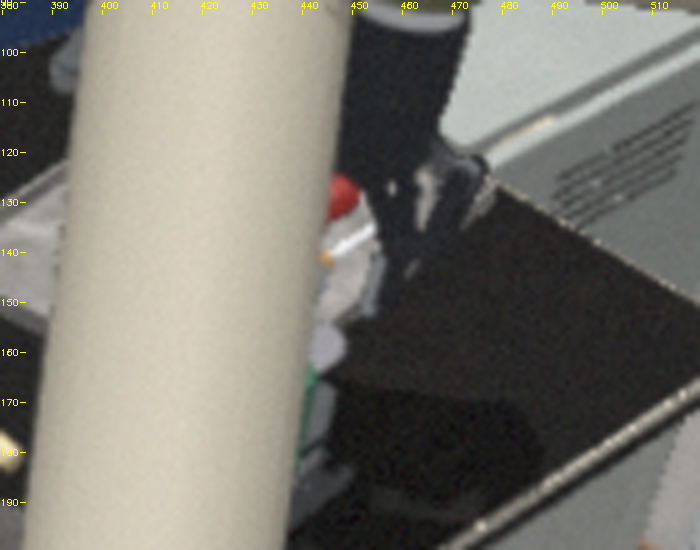

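Request:
arm_command:
  dr:
    - [0.003, -0.001, 0.003]
    - [0.003, 0, 0.003]
    - [0, 0, 0]
    - [0, 0, 0]
    - [0, 0, 0]
    - [0, 0, 0]
  offset:
    - [-2, 6, 3]
    - [-1, 3, 12]
    - [0, 2, 20]
    - [0, 2, 18]
    - [0, 1, 6]
    - [0, 0, 0]
  grip: [60, 60, 60, 60, 60, 60]

```text
clock: 16.65
eef_pos: [0.504, -0.364, 0.0504]
tcp_rot: [-172.1, -0.2, 6.3]
wrist_force: [-0.6, 0.3, -0.2]
finger_gap: 0.703
```

```bash
python3 -c "
from h import *
st();sn()
plan([(P(-78,53),(-172,0,YAW))],25)"
```

```text
{'clock': 16.65, 'eef_pos': [0.504, -0.364, 0.0504], 'tcp_rot': [-172.1193, -0.1676, 6.344], 'joints': [-48.5078, 43.6426, 74.7962, 5.0306, 68.0001, -57.0114], 'wrist_force': [-0.6273, 0.2793, -0.2245], 'ft_torque': [-0.0341, 0.0624, 0.0013], 'finger_gap': 0.7026}
s -80.3 n 0.2 z 50.4
1
[[0.002, -0.003, -0.002]]
[[-0.2, -2.6, -2.3]]
```

Request:
arm_command:
  dr:
    - [0, 0, 0]
    - [0, 0, 0]
    - [0, 0, 0]
    - [0, 0, 0]
    - [0, 0, 0]
    - [0, 0, 0]
    - [0, 0, 0]
  offset:
    - [0, -1, -1]
    - [0, 0, 0]
    - [0, 0, 0]
    - [0, 0, 0]
    - [0, 0, 0]
    - [0, 0, 0]
    - [0, 0, 0]
  grip: [60, 15, 15, 15, 15, 15, 15]
  grip_force: 60

```text
clock: 17.52
eef_pos: [0.5039, -0.3638, 0.0534]
tcp_rot: [-172.2, -0.2, 6.4]
wrist_force: [-1.7, -0.1, 0.3]
finger_gap: 0.249
```

```bash
python3 -c "
from h import *
st();sn()"
```

```text
{'clock': 17.525, 'eef_pos': [0.5039, -0.3638, 0.0534], 'tcp_rot': [-172.2391, -0.186, 6.3574], 'joints': [-48.4827, 43.3426, 74.8352, 4.969, 68.1488, -56.9581], 'wrist_force': [-1.686, -0.0658, 0.2668], 'ft_torque': [-0.037, 0.3397, 0.0711], 'finger_gap': 0.2493}
s -80.1 n 0.1 z 53.4
```

Request:
arm_command:
  dr:
    - [0, 0, 0]
    - [0, 0, 0]
    - [0, 0, 0]
    - [0, 0, 0]
    - [0, 0, 0]
  offset:
    - [0, 5, -0.7]
    - [0, 7, -1]
    - [0, 7, -1]
    - [0, 5, -0.7]
    - [0, 0, 0]
  grip: [15, 15, 15, 15, 15]

```text
clock: 18.15
eef_pos: [0.5061, -0.382, 0.0528]
tcp_rot: [-171.3, 0.1, 6.5]
wrist_force: [-2.0, -2.9, 2.0]
finger_gap: 0.25
```

```bash
python3 -c "
from h import *
st();sn()"
```

```text
{'clock': 18.15, 'eef_pos': [0.5061, -0.382, 0.0528], 'tcp_rot': [-171.3313, 0.0691, 6.548], 'joints': [-49.5133, 45.3251, 71.2381, 5.0533, 70.7532, -58.0279], 'wrist_force': [-1.9673, -2.9392, 2.0166], 'ft_torque': [-0.6167, 0.4535, 0.1606], 'finger_gap': 0.2497}
s -98.5 n 0.2 z 52.8
```

Request:
arm_command:
  dr:
    - [-0.005, 0, 0]
    - [-0.005, 0, 0]
    - [0, 0, 0]
    - [0, 0, 0]
  offset:
    - [0, 4, -0.6]
    - [0, 4, -0.6]
    - [0, 2, -0.3]
    - [0, 0, 0]
  grip: [15, 15, 15, 15]

```text
clock: 18.65
eef_pos: [0.5069, -0.388, 0.0523]
tcp_rot: [-171.3, 0.2, 6.7]
wrist_force: [-3.0, -0.6, 3.9]
finger_gap: 0.254
```

```bash
python3 -c "
from h import *
st();sn()
b=robot.read_camera('top');crop(b,390,180,530,270,5,'pics/t14.png')"
```

```text
{'clock': 18.65, 'eef_pos': [0.5069, -0.388, 0.0523], 'tcp_rot': [-171.3438, 0.2195, 6.6863], 'joints': [-49.7389, 45.9263, 70.1537, 4.8487, 71.3307, -58.2591], 'wrist_force': [-3.0265, -0.5528, 3.9238], 'ft_torque': [-0.0455, 0.3808, 0.2055], 'finger_gap': 0.2538}
s -104.5 n 0.4 z 52.3
```

View pics/t14.png

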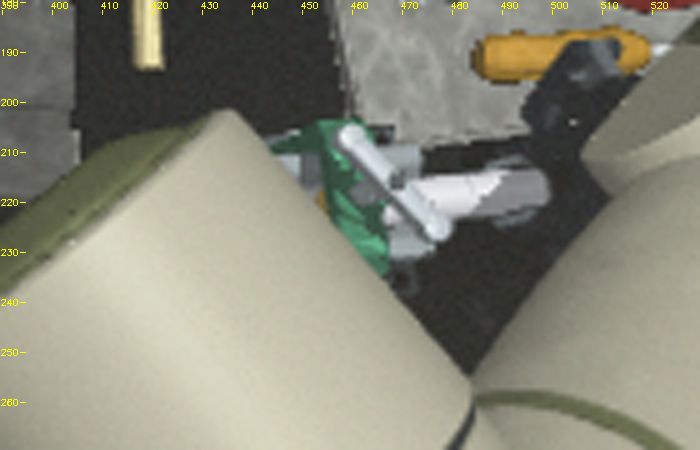

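Request:
arm_command:
  dr:
    - [-0.005, 0, 0]
    - [-0.005, 0, 0]
    - [0, 0, 0]
    - [0, 0, 0]
  offset:
    - [0, 4, -1]
    - [0, 4, -1]
    - [0, 3, -0.6]
    - [0, 0, 0]
  grip: [15, 15, 15, 15]

```text
clock: 19.2
eef_pos: [0.5079, -0.3964, 0.0523]
tcp_rot: [-171.5, 0.3, 6.7]
wrist_force: [-3.1, -0.4, 1.9]
finger_gap: 0.251
```

```bash
python3 -c "
from h import *
st();sn()"
```

```text
{'clock': 19.2, 'eef_pos': [0.5079, -0.3964, 0.0523], 'tcp_rot': [-171.5197, 0.3245, 6.7384], 'joints': [-50.0715, 46.6192, 68.8046, 4.5881, 71.9178, -58.4904], 'wrist_force': [-3.058, -0.4183, 1.9319], 'ft_torque': [-0.0859, 0.3761, 0.1431], 'finger_gap': 0.2512}
s -112.9 n 0.4 z 52.3
```

Request:
arm_command:
  dr:
    - [0, 0, 0]
    - [0, 0, 0]
    - [0, 0, 0]
  offset:
    - [0, 2, -0.5]
    - [0, 2, -0.4]
    - [0, 0, 0]
  grip: [15, 15, 15]

```text
clock: 19.58
eef_pos: [0.5083, -0.3987, 0.0521]
tcp_rot: [-171.3, 0.4, 6.8]
wrist_force: [-1.8, 0.2, 3.2]
finger_gap: 0.25
```

```bash
python3 -c "
from h import *
st();sn()"
```

```text
{'clock': 19.575, 'eef_pos': [0.5083, -0.3987, 0.0521], 'tcp_rot': [-171.2766, 0.3817, 6.7808], 'joints': [-50.2068, 46.9665, 68.1938, 4.6393, 72.4304, -58.6531], 'wrist_force': [-1.7505, 0.1509, 3.1849], 'ft_torque': [0.0445, 0.3744, 0.1515], 'finger_gap': 0.2495}
s -115.3 n 0.5 z 52.1
```

Request:
arm_command:
  dr:
    - [-0.005, 0, 0]
    - [-0.005, 0, 0]
    - [0, 0, 0]
  offset:
    - [0, 2.5, -0.6]
    - [0, 2.5, -0.5]
    - [0, 0, 0]
  grip: [15, 15, 15]

```text
clock: 19.95
eef_pos: [0.5088, -0.4023, 0.052]
tcp_rot: [-171.7, 0.4, 6.8]
wrist_force: [-3.0, 0.6, 1.9]
finger_gap: 0.252
```

```bash
python3 -c "
from h import *
st();sn()
b=robot.read_camera('top');crop(b,390,180,530,270,5,'pics/t15.png')
b=robot.read_camera('scene');cv2.imwrite('pics/s15.png',b)"
```

```text
{'clock': 19.95, 'eef_pos': [0.5088, -0.4023, 0.052], 'tcp_rot': [-171.6591, 0.4367, 6.8194], 'joints': [-50.2784, 47.1563, 67.8045, 4.3617, 72.3386, -58.655], 'wrist_force': [-2.9576, 0.6256, 1.935], 'ft_torque': [0.1454, 0.3538, 0.1279], 'finger_gap': 0.2521}
s -118.9 n 0.6 z 52.0
```

View pics/t15.png

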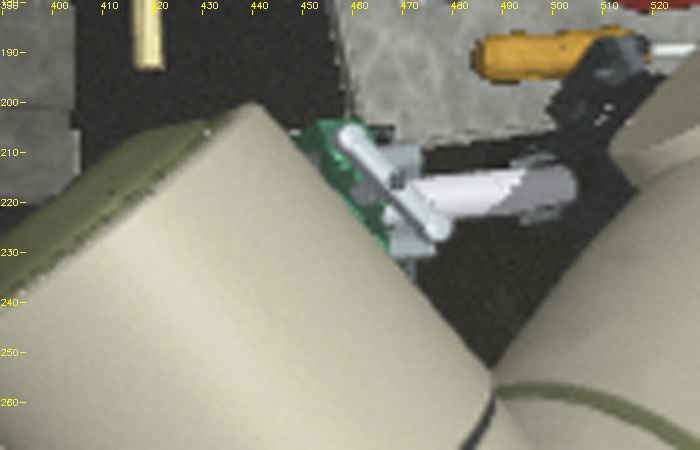

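View pics/s15.png

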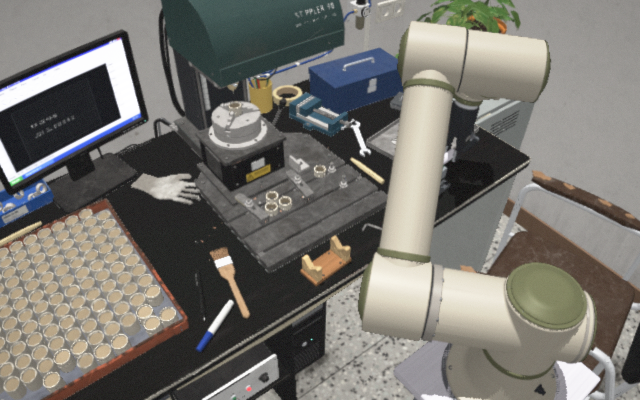

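```bash
python3 -c "
from h import *
print(proj('top',[P(-131,62),P(-95,62),P(-128,62),P(-125,62)]))
b=robot.read_camera('top');crop(b,460,200,530,235,11,'pics/t16.png')"
```

```text
[[502.95814788 216.59481726]
 [489.5312187  217.76035672]
 [501.83961671 216.69188222]
 [500.72101877 216.78895848]]
```

View pics/t16.png

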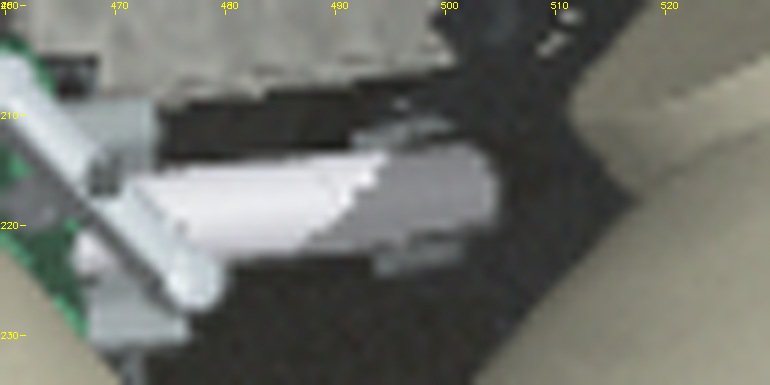

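Request:
arm_command:
  dr:
    - [0, 0, 0]
    - [0, 0, 0]
    - [0, 0, 0]
  offset:
    - [0, 2.5, -0.5]
    - [0, 2.5, -0.5]
    - [0, 0, 0]
  grip: [15, 15, 15]

```text
clock: 20.48
eef_pos: [0.5089, -0.4025, 0.0519]
tcp_rot: [-170.9, 0.6, 6.9]
wrist_force: [-2.5, -1.8, 3.4]
finger_gap: 0.255
```

```bash
python3 -c "
from h import *
st();sn()"
```

```text
{'clock': 20.475, 'eef_pos': [0.5089, -0.4025, 0.0519], 'tcp_rot': [-170.9318, 0.6064, 6.9054], 'joints': [-50.3699, 47.5486, 67.13, 4.5747, 73.3413, -58.8466], 'wrist_force': [-2.5228, -1.7801, 3.3962], 'ft_torque': [-0.2725, 0.4362, 0.1491], 'finger_gap': 0.2553}
s -119.1 n 0.7 z 51.9
```

Request:
arm_command:
  dr:
    - [-0.006, 0, 0]
    - [-0.004, 0, 0]
  offset:
    - [0, 3, -0.5]
    - [0, 4, -0.6]
  grip: [15, 15]

```text
clock: 20.72
eef_pos: [0.5089, -0.4028, 0.0516]
tcp_rot: [-170.5, 0.8, 7.0]
wrist_force: [-7.8, 25.0, 12.5]
finger_gap: 0.254
```

```bash
python3 -c "
from h import *
st();sn()
b=robot.read_camera('top');crop(b,460,200,530,235,11,'pics/t17.png')"
```

```text
{'clock': 20.725, 'eef_pos': [0.5089, -0.4028, 0.0516], 'tcp_rot': [-170.5055, 0.8497, 7.0272], 'joints': [-50.3831, 47.8739, 66.6119, 4.5652, 74.0323, -58.9232], 'wrist_force': [-7.8454, 24.956, 12.4936], 'ft_torque': [4.1891, 1.2191, 0.1729], 'finger_gap': 0.2536}
s -119.4 n 0.7 z 51.6
```

View pics/t17.png

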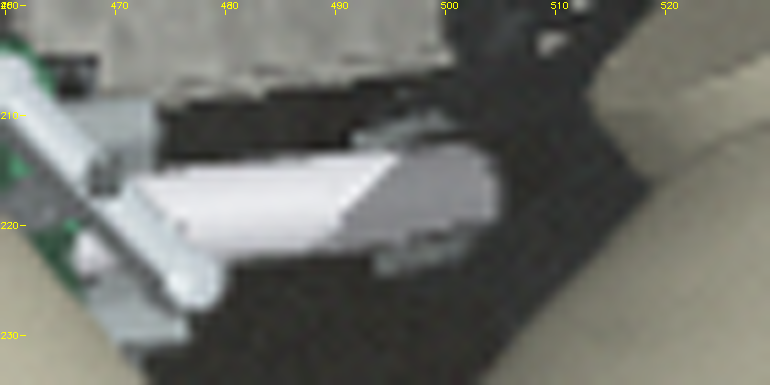

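Request:
arm_command:
  dr:
    - [0, 0, 0]
    - [0, 0, 0]
    - [0, 0, 0]
    - [0, 0, 0]
    - [0, 0, 0]
    - [0, 0, 0]
  offset:
    - [0, 0, 0]
    - [0, 0, 0]
    - [0, 0, 0]
    - [0, 0, 0]
    - [0, 0, 0]
    - [0, 0, 0]
  grip: [15, 15, 60, 60, 60, 60]

```text
clock: 21.52
eef_pos: [0.5096, -0.4039, 0.0517]
tcp_rot: [-170.7, 0.7, 7.0]
wrist_force: [0.1, -0.4, -0.3]
finger_gap: 0.699
```

```bash
python3 -c "
from h import *
st();sn()
plan([(P(-122,240),(180,0,YAW))],30)"
```

```text
{'clock': 21.525, 'eef_pos': [0.5096, -0.4039, 0.0517], 'tcp_rot': [-170.6623, 0.7472, 6.9718], 'joints': [-50.4062, 47.9067, 66.5123, 4.5746, 73.9101, -58.9057], 'wrist_force': [0.0854, -0.4361, -0.2542], 'ft_torque': [-0.0574, 0.0184, -0.0133], 'finger_gap': 0.6991}
s -120.6 n 1.2 z 51.7
7
[[-0.023, 0.002, 0.001], [-0.023, 0.002, 0.001], [-0.023, 0.002, 0.001], [-0.023, 0.002, 0.001], [-0.023, 0.002, 0.001], [-0.023, 0.002, 0.001], [-0.023, 0.002, 0.001]]
[[-0.5, -4.2, -26.6], [-0.5, -3.5, -26.7], [-0.4, -2.9, -26.7], [-0.4, -2.3, -26.8], [-0.3, -1.7, -26.9], [-0.3, -1.1, -26.9], [-0.2, -0.4, -26.9]]
```

Rise straight up first, straightening the tool later.

Request:
arm_command:
  dr:
    - [0, 0, 0]
    - [0, 0, 0]
    - [0, 0, 0]
    - [-0.03, 0, 0]
    - [-0.04, 0, 0]
    - [-0.04, 0, 0]
    - [-0.04, 0.01, 0]
    - [0, 0, 0]
  offset:
    - [-0.5, -2, -12]
    - [0, -4, -25]
    - [0, -4, -28]
    - [0, -3, -30]
    - [0, -3, -30]
    - [0, -2, -28]
    - [0, 0, -18]
    - [0, 0, 0]
  grip: [60, 60, 60, 60, 60, 60, 60, 60]

```text
clock: 22.52
eef_pos: [0.512, -0.409, 0.2348]
tcp_rot: [-179.8, -0.0, 6.9]
wrist_force: [0.1, -0.4, -1.1]
finger_gap: 0.704
```

```bash
python3 -c "
from h import *
st();sn()
b=robot.read_camera('top');crop(b,400,190,520,260,6,'pics/t18.png')
"
```

```text
{'clock': 22.525, 'eef_pos': [0.512, -0.409, 0.2348], 'tcp_rot': [-179.8193, -0.0098, 6.9297], 'joints': [-48.885, 35.2945, 60.2849, 0.1101, 84.5646, -55.8253], 'wrist_force': [0.076, -0.3931, -1.0507], 'ft_torque': [0.0083, 0.0071, -0.0412], 'finger_gap': 0.7035}
s -125.9 n 3.0 z 234.8
```

View pics/t18.png

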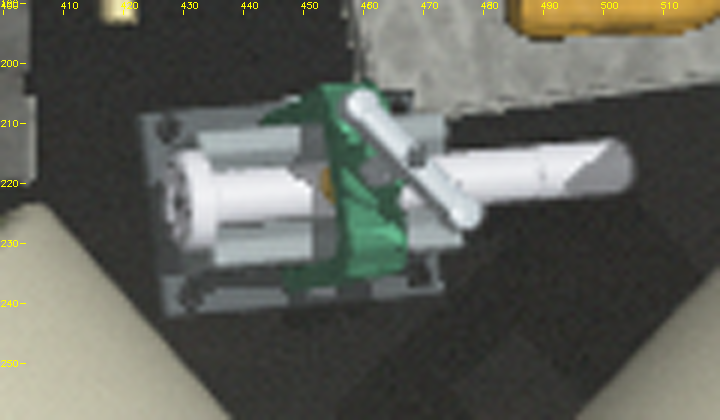

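```bash
python3 -c "
from h import *
for z in(.154,.157,.161):
  e1=onz('top',(459.6,207.2),z);e2=onz('top',(477.2,225.3),z)
  m=(e1+e2)/2;v=m[:2]-C;print(z,m,v@D*1e3,v@N*1e3,np.linalg.norm(e1-e2),np.degrees(np.arctan2((e1-e2)[1],(e1-e2)[0])))
plan([(P(-1,230),(180,0,-45.7))],16)
"
```

```text
0.154 [ 0.49464174 -0.28696681  0.154     ] -2.73143899579311 -0.4685522285922588 0.05903777003641406 43.47797547879094
0.157 [ 0.49420059 -0.28580452  0.157     ] -1.526889853258936 -0.7761268572266848 0.05883791121618287 43.477975478790945
0.161 [ 0.4936124  -0.28425479  0.161     ] 0.07917567011988744 -1.186226362072576 0.05857143278920806 43.47797547879102
8
[[-0.001, 0.0, 0.115], [-0.001, 0.0, 0.115], [-0.001, 0.0, 0.115], [-0.001, 0.0, 0.115], [-0.001, 0.0, 0.115], [-0.001, 0.0, 0.115], [-0.001, 0.0, 0.115], [-0.001, 0.0, 0.115]]
[[-0.2, -15.6, 0.5], [-2.0, -15.5, 0.5], [-3.8, -15.1, 0.5], [-5.5, -14.6, 0.5], [-7.1, -13.9, 0.5], [-8.7, -13.0, 0.5], [-10.1, -11.9, 0.5], [-11.4, -10.7, 0.5]]
```

Request:
arm_command:
  dr:
    - [0, 0, 0.1]
    - [0, 0, 0.115]
    - [0, 0, 0.115]
    - [0, 0, 0.115]
    - [0, 0, 0.115]
    - [0, 0, 0.115]
    - [0, 0, 0.115]
    - [0, 0, 0.1]
    - [0, 0, 0]
  offset:
    - [0, -14, 0]
    - [-2, -15, 0]
    - [-4, -15, 0]
    - [-5, -15, 0]
    - [-7, -14, 0]
    - [-9, -13, 0]
    - [-10, -11, 0]
    - [-8, -8, 0]
    - [0, 0, 0]
  grip: [60, 60, 60, 60, 60, 60, 60, 60, 60]

```text
clock: 23.7
eef_pos: [0.4919, -0.287, 0.2204]
tcp_rot: [-179.8, 1.9, -45.9]
wrist_force: [-1.1, -0.1, 0.2]
finger_gap: 0.702
```

```bash
python3 -c "
from h import *
st();sn()
plan([(P(-1,200),(180,0,-46.3))],16)
b=robot.read_camera('top');crop(b,400,180,520,250,6,'pics/t19.png')
"
```

```text
{'clock': 23.7, 'eef_pos': [0.4919, -0.287, 0.2204], 'tcp_rot': [-179.8009, 1.885, -45.8573], 'joints': [-42.1924, 25.3267, 78.1352, 0.3258, 78.4067, 3.5975], 'wrist_force': [-1.0708, -0.0785, 0.1541], 'ft_torque': [-0.0487, 0.0367, 0.0114], 'finger_gap': 0.7017}
s -2.5 n -3.2 z 220.4
2
[[-0.002, 0.016, 0.004], [-0.002, 0.016, 0.004]]
[[0.7, -1.7, 10.2], [0.6, -1.7, 10.2]]
```

View pics/t19.png

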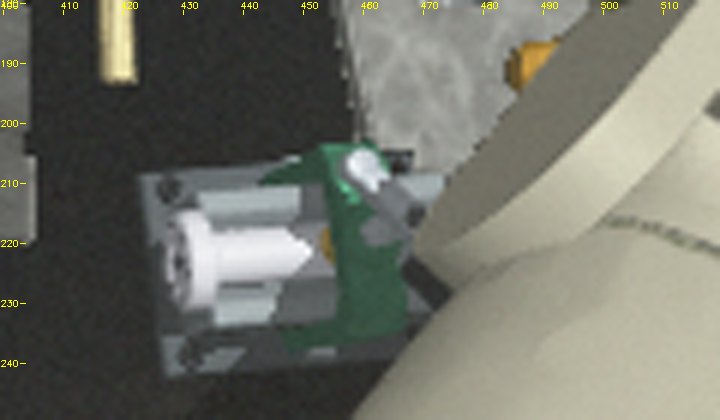

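Request:
arm_command:
  dr:
    - [-0.002, 0.016, 0.004]
    - [-0.002, 0.016, 0.004]
    - [0, 0, 0]
    - [0, 0, 0]
    - [0, 0, 0]
  offset:
    - [0.5, -1.5, 12]
    - [0.5, -1.5, 22]
    - [0, 0, 20]
    - [0, 0, 10]
    - [0, 0, 0]
  grip: [60, 60, 60, 60, 60]

```text
clock: 24.38
eef_pos: [0.4937, -0.2879, 0.1521]
tcp_rot: [179.9, 0.2, -45.9]
wrist_force: [-0.6, 0.5, 0.4]
finger_gap: 0.703
```

```bash
python3 -c "
from h import *
st();sn()
plan([(P(-1,147,-.6),(180,0,-46.3))],16)
"
```

```text
{'clock': 24.375, 'eef_pos': [0.4937, -0.2879, 0.1521], 'tcp_rot': [179.9322, 0.1867, -45.8989], 'joints': [-41.9706, 28.3172, 84.2082, -0.0593, 67.6655, 3.9508], 'wrist_force': [-0.5765, 0.4754, 0.4068], 'ft_torque': [-0.0525, 0.0414, 0.0084], 'finger_gap': 0.7034}
s -3.6 n -1.5 z 152.1
1
[[0.001, 0.003, 0.007]]
[[-1.5, -2.3, 5.1]]
```

Request:
arm_command:
  dr:
    - [0.001, 0.002, 0.007]
    - [0, 0, 0]
    - [0, 0, 0]
    - [0, 0, 0]
    - [0, 0, 0]
    - [0, 0, 0]
    - [0, 0, 0]
    - [0, 0, 0]
  offset:
    - [-1.5, -2.5, 3]
    - [0, 0, 2]
    - [0, 0, 0]
    - [0, 0, 0]
    - [0, 0, 0]
    - [0, 0, 0]
    - [0, 0, 0]
    - [0, 0, 0]
  grip: [60, 60, 30, 14, 5, 5, 5, 5]
  grip_force: 60

```text
clock: 25.38
eef_pos: [0.494, -0.2845, 0.1488]
tcp_rot: [180.0, 0.2, -46.3]
wrist_force: [-0.9, 1.0, 0.5]
finger_gap: 0.128
```

```bash
python3 -c "
from h import *
st();sn()
b=robot.read_camera('scene');crop(b,380,100,500,200,6,'pics/s20.png')
b=robot.read_camera('top');crop(b,400,180,520,250,6,'pics/t20.png')
"
```

```text
{'clock': 25.375, 'eef_pos': [0.494, -0.2845, 0.1488], 'tcp_rot': [179.9981, 0.1524, -46.3168], 'joints': [-41.712, 28.3255, 84.7359, 0.0112, 67.0906, 4.6005], 'wrist_force': [-0.8882, 0.9714, 0.5239], 'ft_torque': [0.0552, 0.0453, -0.1553], 'finger_gap': 0.1277}
s -0.2 n -0.8 z 148.8
```

View pics/t20.png

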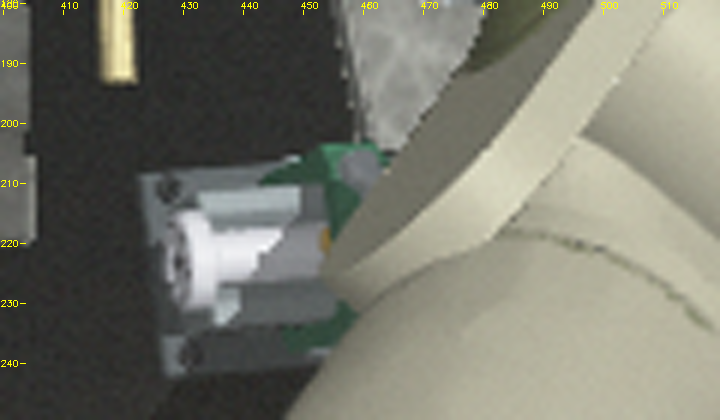

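View pics/s20.png

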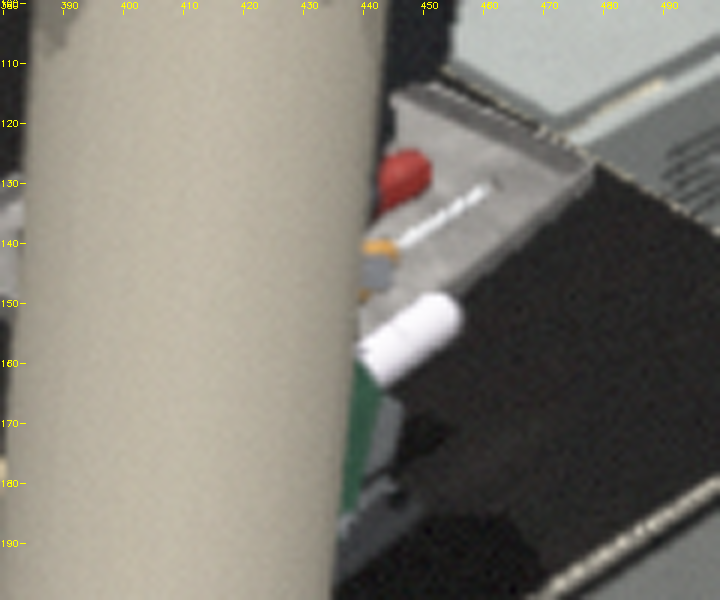

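Request:
arm_command:
  dr:
    - [0, 0, 0.1]
    - [0, 0, 0.15]
    - [0, 0, 0.15]
    - [0, 0, 0.1]
  offset:
    - [0, 0, 0.3]
    - [0, 0, 0.4]
    - [0, 0, 0.4]
    - [0, 0, 0.3]
  grip: [5, 5, 5, 5]

```text
clock: 25.98
eef_pos: [0.4937, -0.2839, 0.1472]
tcp_rot: [179.8, 0.2, -75.7]
wrist_force: [-1.0, 1.5, 0.6]
finger_gap: 0.129
```

```bash
python3 -c "
from h import *
st();sn()
"
```

```text
{'clock': 25.975, 'eef_pos': [0.4937, -0.2839, 0.1472], 'tcp_rot': [179.8345, 0.2008, -75.6675], 'joints': [-41.6741, 28.4075, 84.8528, -0.0271, 66.9987, 34.0038], 'wrist_force': [-0.9949, 1.5174, 0.5703], 'ft_torque': [0.1132, 0.0764, 0.2103], 'finger_gap': 0.1288}
s 0.5 n -1.1 z 147.2
```

Request:
arm_command:
  dr:
    - [0, 0, 0.1]
    - [0, 0, 0.13]
    - [0, 0, 0.13]
    - [0, 0, 0.1]
  offset:
    - [0, 0, 0.4]
    - [0, 0, 0.4]
    - [0, 0, 0.4]
    - [0, 0, 0.3]
  grip: [5, 5, 5, 5]

```text
clock: 26.48
eef_pos: [0.4936, -0.2832, 0.1458]
tcp_rot: [179.7, 0.1, -102.7]
wrist_force: [-0.7, 2.1, 0.4]
finger_gap: 0.129
```

```bash
python3 -c "
from h import *
st();sn()
"
```

```text
{'clock': 26.475, 'eef_pos': [0.4936, -0.2832, 0.1458], 'tcp_rot': [179.6979, 0.129, -102.7215], 'joints': [-41.6195, 28.4866, 84.9595, -0.0359, 66.8808, 61.1158], 'wrist_force': [-0.6939, 2.0929, 0.3511], 'ft_torque': [0.0698, -0.0087, 0.2126], 'finger_gap': 0.1292}
s 1.2 n -1.1 z 145.8
```

Request:
arm_command:
  dr:
    - [0, 0, 0.08]
    - [0, 0, 0.1]
    - [0, 0, 0.1]
  offset:
    - [0, 0, 0.3]
    - [0, 0, 0.3]
    - [0, 0, 0.3]
  grip: [5, 5, 5]

```text
clock: 26.85
eef_pos: [0.4937, -0.2828, 0.145]
tcp_rot: [179.7, 0.0, -119.2]
wrist_force: [0.2, 1.9, -0.5]
finger_gap: 0.128
```

```bash
python3 -c "
from h import *
st();sn()
"
```

```text
{'clock': 26.85, 'eef_pos': [0.4937, -0.2828, 0.145], 'tcp_rot': [179.6629, 0.0365, -119.1628], 'joints': [-41.5792, 28.5354, 85.0182, -0.0401, 66.7834, 77.5995], 'wrist_force': [0.1848, 1.9135, -0.5226], 'ft_torque': [0.1304, -0.0457, 0.1234], 'finger_gap': 0.1284}
s 1.5 n -0.9 z 145.0
```

Request:
arm_command:
  dr:
    - [0, 0, 0.1]
    - [0, 0, 0.1]
    - [0, 0, 0.1]
  offset:
    - [0.3, -0.2, 0.3]
    - [0.3, 0, 0.3]
    - [0, 0, 0.3]
  grip: [5, 5, 5]

```text
clock: 27.22
eef_pos: [0.494, -0.2824, 0.144]
tcp_rot: [179.6, -0.0, -136.8]
wrist_force: [-1.1, 1.7, -0.9]
finger_gap: 0.127
```

```bash
python3 -c "
from h import *
st();sn()
"
```

```text
{'clock': 27.225, 'eef_pos': [0.494, -0.2824, 0.144], 'tcp_rot': [179.6234, -0.0111, -136.7742], 'joints': [-41.5565, 28.6128, 85.0519, 0.0253, 66.7115, 95.2077], 'wrist_force': [-1.0708, 1.688, -0.8833], 'ft_torque': [0.0298, 0.0267, 0.2259], 'finger_gap': 0.127}
s 1.9 n -0.6 z 144.0
```

Request:
arm_command:
  dr:
    - [0, 0, 0.1]
    - [0, 0, 0.1]
    - [0, 0, 0.1]
  offset:
    - [0.3, 0, 0.3]
    - [0.2, 0, 0.3]
    - [0, 0, 0.3]
  grip: [5, 5, 5]

```text
clock: 27.6
eef_pos: [0.4944, -0.2821, 0.1431]
tcp_rot: [179.7, -0.1, -154.4]
wrist_force: [0.2, 1.4, -0.6]
finger_gap: 0.125
```

```bash
python3 -c "
from h import *
st();sn()
"
```

```text
{'clock': 27.6, 'eef_pos': [0.4944, -0.2821, 0.1431], 'tcp_rot': [179.6658, -0.0536, -154.3915], 'joints': [-41.5334, 28.6633, 85.1242, 0.0876, 66.5414, 112.8231], 'wrist_force': [0.1936, 1.422, -0.6096], 'ft_torque': [-0.0143, -0.0359, 0.1182], 'finger_gap': 0.1247}
s 2.2 n -0.2 z 143.1
```

Request:
arm_command:
  dr:
    - [0, 0, 0.1]
    - [0, 0, 0.1]
    - [0, 0, 0.1]
  offset:
    - [0.3, 0, 0.3]
    - [0.2, 0, 0.3]
    - [0, 0, 0.3]
  grip: [5, 5, 5]

```text
clock: 27.98
eef_pos: [0.4948, -0.282, 0.1422]
tcp_rot: [179.7, -0.1, -172.0]
wrist_force: [0.0, 0.8, -0.8]
finger_gap: 0.126
```

```bash
python3 -c "
from h import *
st();sn()
"
```

```text
{'clock': 27.975, 'eef_pos': [0.4948, -0.282, 0.1422], 'tcp_rot': [179.7411, -0.0597, -172.0107], 'joints': [-41.5164, 28.7078, 85.198, 0.134, 66.3298, 130.4404], 'wrist_force': [0.0168, 0.7672, -0.7948], 'ft_torque': [-0.1514, -0.0738, 0.2476], 'finger_gap': 0.1259}
s 2.2 n 0.3 z 142.2
```

Request:
arm_command:
  dr:
    - [0, 0, 0.1]
    - [0, 0, 0.1]
    - [0, 0, 0.08]
  offset:
    - [0.2, 0, 0.3]
    - [0.2, 0, 0.3]
    - [0, 0, 0.3]
  grip: [5, 5, 5]

```text
clock: 28.35
eef_pos: [0.4953, -0.282, 0.1413]
tcp_rot: [179.8, -0.0, 171.5]
wrist_force: [0.5, 0.8, 0.4]
finger_gap: 0.123
```

```bash
python3 -c "
from h import *
st();sn()
"
```

```text
{'clock': 28.35, 'eef_pos': [0.4953, -0.282, 0.1413], 'tcp_rot': [179.815, -0.0335, 171.5445], 'joints': [-41.4895, 28.7545, 85.2682, 0.1496, 66.1063, 146.9053], 'wrist_force': [0.525, 0.8116, 0.3802], 'ft_torque': [0.02, 0.107, 0.2602], 'finger_gap': 0.1234}
s 2.2 n 0.7 z 141.3
```

Request:
arm_command:
  dr:
    - [0, 0, 0]
    - [0, 0, 0]
    - [0, 0, 0]
    - [0, 0, 0]
    - [0, 0, 0]
    - [0, 0, 0]
    - [0, 0, 0]
    - [0, 0, 0]
  offset:
    - [0, 0, 0]
    - [0, 0, 0]
    - [0, 0, 0]
    - [0, 0, 0]
    - [0, 0, -10]
    - [0, 0, -20]
    - [0, 0, -12]
    - [0, 0, 0]
  grip: [5, 40, 60, 60, 60, 60, 60, 60]

```text
clock: 29.35
eef_pos: [0.4956, -0.2825, 0.1865]
tcp_rot: [179.9, 0.1, 171.8]
wrist_force: [0.2, 0.0, -0.5]
finger_gap: 0.7
```

```bash
python3 -c "
from h import *
st();sn()
b=robot.read_camera('top');crop(b,400,180,520,250,6,'pics/t21.png')
"
```

```text
{'clock': 29.35, 'eef_pos': [0.4956, -0.2825, 0.1865], 'tcp_rot': [179.8849, 0.0689, 171.8017], 'joints': [-41.5074, 26.1119, 82.1588, 0.1411, 71.735, 146.6466], 'wrist_force': [0.237, 0.0307, -0.5429], 'ft_torque': [0.0129, 0.0236, -0.0171], 'finger_gap': 0.6995}
s 1.6 n 1.0 z 186.5
```

View pics/t21.png

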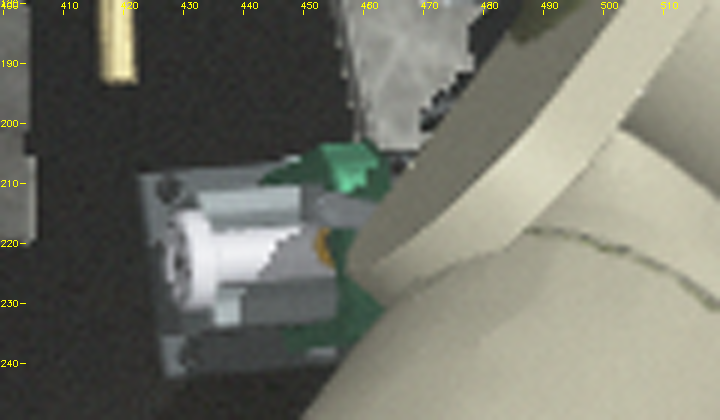

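Request:
arm_command:
  dr:
    - [0, 0, -0.12]
    - [0, 0, -0.17]
    - [0, 0, -0.18]
    - [0, 0, -0.18]
    - [0, 0, -0.18]
    - [0, 0, -0.18]
    - [0, 0, -0.18]
    - [0, 0, -0.18]
    - [0, 0, -0.18]
    - [0, 0, -0.18]
    - [0, 0, -0.18]
    - [0, 0, -0.18]
    - [0, 0, -0.18]
    - [0, 0, -0.18]
    - [0, 0, -0.18]
    - [0, 0, -0.15]
    - [0, 0, -0.1]
    - [0, 0, 0]
  offset:
    - [0, 0, 0]
    - [0, 0, 0]
    - [0, 0, 0]
    - [0, 0, 0]
    - [0, 0, 0]
    - [0, 0, 0]
    - [0, 0, 0]
    - [0, 0, 0]
    - [0, 0, 0]
    - [0, 0, 0]
    - [0, 0, 0]
    - [0, 0, 0]
    - [0, 0, 0]
    - [0, 0, 0]
    - [0, 0, 0]
    - [0, 0, 0]
    - [0, 0, 0]
    - [0, 0, 0]
  grip: [60, 60, 60, 60, 60, 60, 60, 60, 60, 60, 60, 60, 60, 60, 60, 60, 60, 60]

```text
clock: 31.65
eef_pos: [0.4911, -0.2788, 0.1717]
tcp_rot: [-179.3, 1.3, -17.7]
wrist_force: [-0.7, -0.3, 0.0]
finger_gap: 0.699
```

```bash
python3 -c "
from h import *
st();sn()
plan([(P(1.5,143,0.3),(180,0,-8.5))],16)
b=robot.read_camera('top');crop(b,400,180,520,250,6,'pics/t22.png')
"
```

```text
{'clock': 31.65, 'eef_pos': [0.4911, -0.2788, 0.1717], 'tcp_rot': [-179.2937, 1.2646, -17.654], 'joints': [-41.5294, 26.966, 83.1821, 0.1416, 71.2943, -23.9147], 'wrist_force': [-0.6971, -0.2646, 0.0098], 'ft_torque': [-0.0144, 0.0124, 0.0089], 'finger_gap': 0.6989}
s 5.7 n -3.0 z 171.7
2
[[-0.007, 0.011, -0.08], [-0.007, 0.011, -0.08]]
[[2.7, 1.4, 14.3], [2.4, 1.5, 14.3]]
```

View pics/t22.png

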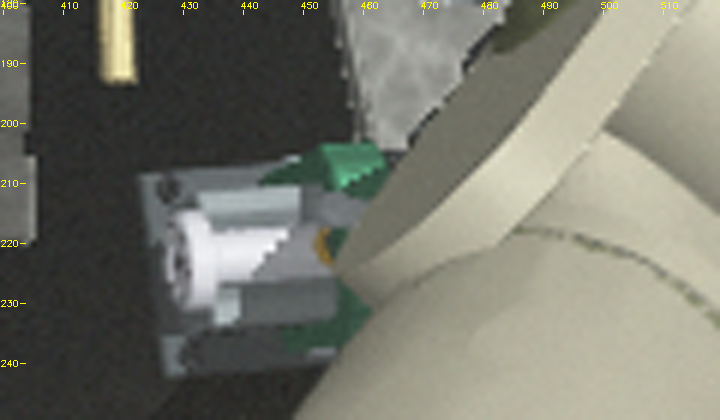

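Request:
arm_command:
  dr:
    - [-0.007, 0.011, -0.08]
    - [-0.007, 0.011, -0.07]
    - [0, 0, 0]
  offset:
    - [2.5, 1.5, -1]
    - [2.5, 1.5, -1]
    - [0, 0, 0]
  grip: [60, 60, 60]

```text
clock: 32.08
eef_pos: [0.495, -0.2829, 0.1728]
tcp_rot: [-180.0, -0.0, -9.3]
wrist_force: [-0.0, -0.5, -1.0]
finger_gap: 0.701
```

```bash
python3 -c "
from h import *
st();sn()
plan([(P(1.0,143,0.),(180,0,-8.5))],16)
"
```

```text
{'clock': 32.075, 'eef_pos': [0.495, -0.2829, 0.1728], 'tcp_rot': [-179.9764, -0.0054, -9.2777], 'joints': [-41.5307, 26.8375, 83.2045, 0.0244, 69.966, -32.2613], 'wrist_force': [-0.0495, -0.4607, -1.0043], 'ft_torque': [0.0298, -0.0168, -0.0371], 'finger_gap': 0.7009}
s 1.2 n 0.4 z 172.8
2
[[-0.0, -0.0, -0.007], [-0.0, -0.0, -0.007]]
[[-0.1, 0.2, 14.9], [-0.1, 0.2, 14.9]]
```

Request:
arm_command:
  dr:
    - [0, 0, -0.01]
    - [0, 0, 0]
    - [0, 0, 0]
    - [0, 0, 0]
    - [0, 0, 0]
    - [0, 0, 0]
    - [0, 0, 0]
    - [0, 0, 0]
    - [0, 0, 0]
    - [0, 0, 0]
  offset:
    - [0, 0, 12]
    - [0, 0, 11]
    - [0, 0, 6]
    - [0, 0, 0]
    - [0, 0, 0]
    - [0, 0, 0]
    - [0, 0, 0]
    - [0, 0, 0]
    - [0, 0, 0]
    - [0, 0, 0]
  grip: [60, 60, 60, 60, 30, 14, 5, 5, 5, 5]

```text
clock: 33.33
eef_pos: [0.4951, -0.2827, 0.1412]
tcp_rot: [-179.9, 0.0, -8.9]
wrist_force: [1.1, -0.7, -0.7]
finger_gap: 0.123
```

```bash
python3 -c "
from h import *
st();sn()
"
```

```text
{'clock': 33.325, 'eef_pos': [0.4951, -0.2827, 0.1412], 'tcp_rot': [-179.9436, 0.0094, -8.9337], 'joints': [-41.5194, 28.7541, 85.2877, 0.0465, 65.9965, -32.6046], 'wrist_force': [1.0531, -0.729, -0.7238], 'ft_torque': [-0.0493, -0.1142, 0.0772], 'finger_gap': 0.1225}
s 1.4 n 0.4 z 141.2
```

Request:
arm_command:
  dr:
    - [0, 0, 0.07]
    - [0, 0, 0.08]
    - [0, 0, 0.08]
  offset:
    - [0, 0, 0.2]
    - [0, 0, 0.2]
    - [0, 0, 0.2]
  grip: [5, 5, 5]

```text
clock: 33.7
eef_pos: [0.4952, -0.2828, 0.1405]
tcp_rot: [-180.0, 0.0, -22.4]
wrist_force: [2.0, -0.4, -2.3]
finger_gap: 0.124
```

```bash
python3 -c "
from h import *
st();sn()
"
```

```text
{'clock': 33.7, 'eef_pos': [0.4952, -0.2828, 0.1405], 'tcp_rot': [-179.9579, 0.0056, -22.4449], 'joints': [-41.5119, 28.8047, 85.3222, 0.0415, 65.8922, -19.084], 'wrist_force': [2.0421, -0.3603, -2.3326], 'ft_torque': [-0.0438, -0.2207, 0.2901], 'finger_gap': 0.124}
s 1.4 n 0.6 z 140.5
```

Request:
arm_command:
  dr:
    - [0, 0, 0.08]
    - [0, 0, 0.08]
  offset:
    - [0, 0, 0.2]
    - [0, 0, 0.2]
  grip: [5, 5]

```text
clock: 33.95
eef_pos: [0.4953, -0.2828, 0.1401]
tcp_rot: [-180.0, -0.0, -31.9]
wrist_force: [1.2, -0.9, -2.1]
finger_gap: 0.124
```

```bash
python3 -c "
from h import *
st();sn()
"
```

```text
{'clock': 33.95, 'eef_pos': [0.4953, -0.2828, 0.1401], 'tcp_rot': [-179.9695, -0.0078, -31.8739], 'joints': [-41.5045, 28.8397, 85.3412, 0.0344, 65.8165, -9.6448], 'wrist_force': [1.2388, -0.9154, -2.1097], 'ft_torque': [-0.0615, -0.2424, 0.2922], 'finger_gap': 0.1241}
s 1.3 n 0.7 z 140.1
```

Request:
arm_command:
  dr:
    - [0, 0, 0.08]
    - [0, 0, 0.08]
  offset:
    - [0, 0, 0.2]
    - [0, 0, 0.2]
  grip: [5, 5]

```text
clock: 34.2
eef_pos: [0.4954, -0.2829, 0.1395]
tcp_rot: [-180.0, -0.0, -41.3]
wrist_force: [0.6, -0.3, -1.8]
finger_gap: 0.123
```

```bash
python3 -c "
from h import *
st();sn()
"
```

```text
{'clock': 34.2, 'eef_pos': [0.4954, -0.2829, 0.1395], 'tcp_rot': [-179.9816, -0.0129, -41.2915], 'joints': [-41.497, 28.8796, 85.3657, 0.0202, 65.7418, -0.2138], 'wrist_force': [0.6384, -0.2679, -1.7526], 'ft_torque': [-0.0863, -0.1849, 0.336], 'finger_gap': 0.1225}
s 1.3 n 0.7 z 139.5
```

Request:
arm_command:
  dr:
    - [0, 0, 0.07]
    - [0, 0, 0.07]
  offset:
    - [0, 0, 0.2]
    - [0, 0, 0.2]
  grip: [5, 5]

```text
clock: 34.45
eef_pos: [0.4955, -0.2829, 0.1391]
tcp_rot: [-180.0, -0.0, -49.5]
wrist_force: [1.5, -0.7, -1.4]
finger_gap: 0.13
```

```bash
python3 -c "
from h import *
st();sn()
"
```

```text
{'clock': 34.45, 'eef_pos': [0.4955, -0.2829, 0.1391], 'tcp_rot': [-179.9904, -0.0338, -49.5244], 'joints': [-41.491, 28.9111, 85.3827, 0.0052, 65.6713, 8.0313], 'wrist_force': [1.5386, -0.6957, -1.3711], 'ft_torque': [-0.0218, -0.1129, 0.4075], 'finger_gap': 0.1301}
s 1.2 n 0.8 z 139.1
```

Request:
arm_command:
  dr:
    - [0, 0, 0.07]
    - [0, 0, 0.07]
  offset:
    - [0, 0, 0.2]
    - [0, 0, 0.2]
  grip: [5, 5]

```text
clock: 34.7
eef_pos: [0.4955, -0.283, 0.1387]
tcp_rot: [180.0, -0.0, -57.7]
wrist_force: [1.9, -0.4, -1.8]
finger_gap: 0.127
```

```bash
python3 -c "
from h import *
st();sn()
"
```

```text
{'clock': 34.7, 'eef_pos': [0.4955, -0.283, 0.1387], 'tcp_rot': [179.9982, -0.0493, -57.7397], 'joints': [-41.4839, 28.9457, 85.4002, -0.017, 65.6073, 16.2628], 'wrist_force': [1.8502, -0.4269, -1.8356], 'ft_torque': [0.009, -0.1867, 0.4528], 'finger_gap': 0.1273}
s 1.1 n 0.9 z 138.7
```

Request:
arm_command:
  dr:
    - [0, 0, 0.06]
    - [0, 0, 0.06]
  offset:
    - [0, 0, 0.2]
    - [0, 0, 0.2]
  grip: [5, 5]

```text
clock: 34.95
eef_pos: [0.4956, -0.2831, 0.1383]
tcp_rot: [180.0, -0.1, -64.8]
wrist_force: [0.8, -0.3, -0.7]
finger_gap: 0.127
```

```bash
python3 -c "
from h import *
st();sn()
"
```

```text
{'clock': 34.95, 'eef_pos': [0.4956, -0.2831, 0.1383], 'tcp_rot': [179.9921, -0.0728, -64.7668], 'joints': [-41.4756, 28.9702, 85.4176, -0.0396, 65.5484, 23.3076], 'wrist_force': [0.817, -0.3318, -0.7279], 'ft_torque': [0.0005, -0.1158, 0.4123], 'finger_gap': 0.1274}
s 1.0 n 0.9 z 138.3
```

Request:
arm_command:
  dr:
    - [0, 0, 0.05]
    - [0, 0, 0.06]
  offset:
    - [0, 0, 0.2]
    - [0, 0, 0.2]
  grip: [5, 5]

```text
clock: 35.2
eef_pos: [0.4956, -0.2832, 0.138]
tcp_rot: [180.0, -0.1, -71.2]
wrist_force: [1.8, 0.3, -0.1]
finger_gap: 0.123
```

```bash
python3 -c "
from h import *
st();sn()
"
```

```text
{'clock': 35.2, 'eef_pos': [0.4956, -0.2832, 0.138], 'tcp_rot': [179.9878, -0.0988, -71.1925], 'joints': [-41.4704, 28.996, 85.4319, -0.0655, 65.4924, 29.7493], 'wrist_force': [1.8185, 0.3263, -0.1083], 'ft_torque': [0.0111, -0.1754, 0.4609], 'finger_gap': 0.1234}
s 0.9 n 0.9 z 138.0
```

Request:
arm_command:
  dr:
    - [0, 0, 0]
    - [0, 0, 0]
    - [0, 0, 0]
    - [0, 0, 0]
    - [0, 0, 0]
    - [0, 0, 0]
    - [0, 0, 0]
    - [0, 0, 0]
    - [0, 0, 0]
    - [0, 0, 0]
  offset:
    - [0, 0, 0]
    - [0, 0, 0]
    - [0, 0, 0]
    - [0, 0, 0]
    - [0, 0, -10]
    - [0, 0, -25]
    - [0, 0, -30]
    - [0, 0, -30]
    - [0, 0, -15]
    - [0, 0, 0]
  grip: [5, 40, 60, 60, 60, 60, 60, 60, 60, 60]

```text
clock: 36.45
eef_pos: [0.4955, -0.2831, 0.2554]
tcp_rot: [-179.9, -0.2, -71.0]
wrist_force: [-0.3, -1.3, 0.9]
finger_gap: 0.704
```

```bash
python3 -c "
from h import *
st();sn()
plan([(P(-150,260,-50),(180,0,-71))],40)
"
```

```text
{'clock': 36.45, 'eef_pos': [0.4955, -0.2831, 0.2554], 'tcp_rot': [-179.937, -0.2387, -71.0449], 'joints': [-41.4694, 23.0234, 76.246, -0.0639, 80.4919, 29.5858], 'wrist_force': [-0.2721, -1.2969, 0.9244], 'ft_torque': [-0.0151, 0.0036, 0.0236], 'finger_gap': 0.7042}
s 1.1 n 0.8 z 255.4
4
[[-0.0, -0.001, -0.0], [-0.0, -0.001, -0.0], [-0.0, -0.001, -0.0], [-0.0, -0.001, -0.0]]
[[34.1, 20.6, -1.0], [34.1, 20.6, -1.1], [34.1, 20.6, -1.1], [34.1, 20.6, -1.1]]
```

Move aside to see the clamp for a final check.

Request:
arm_command:
  dr:
    - [0, 0, 0]
    - [0, 0, 0]
    - [0, 0, 0]
    - [0, 0, 0]
    - [0, 0, 0]
    - [0, 0, 0]
  offset:
    - [20, 10, -1]
    - [32, 20, -1]
    - [32, 20, -1]
    - [30, 18, -1]
    - [14, 8, 0]
    - [0, 0, 0]
  grip: [60, 60, 60, 60, 60, 60]

```text
clock: 37.2
eef_pos: [0.4619, -0.4368, 0.2557]
tcp_rot: [179.9, 0.1, -71.1]
wrist_force: [-0.2, 0.5, 0.8]
finger_gap: 0.702
```

```bash
python3 -c "
from h import *
st();sn()
b=robot.read_camera('top');crop(b,400,190,520,260,6,'pics/t30.png');cv2.imwrite('pics/t30f.png',b)
print(proj('top',[P(55,62),P(-131,62),P(0,145)]))
"
```

```text
{'clock': 37.2, 'eef_pos': [0.4619, -0.4368, 0.2557], 'tcp_rot': [179.9211, 0.0718, -71.107], 'joints': [-53.9215, 31.955, 62.6346, -0.0543, 85.5023, 17.1898], 'wrist_force': [-0.1547, 0.5055, 0.8145], 'ft_torque': [-0.0355, -0.0287, 0.0008], 'finger_gap': 0.7021}
s -147.9 n -49.9 z 255.7
[[433.45712709 222.63658949]
 [502.95814788 216.59481726]
 [465.80385321 216.62246367]]
```

View pics/t30.png

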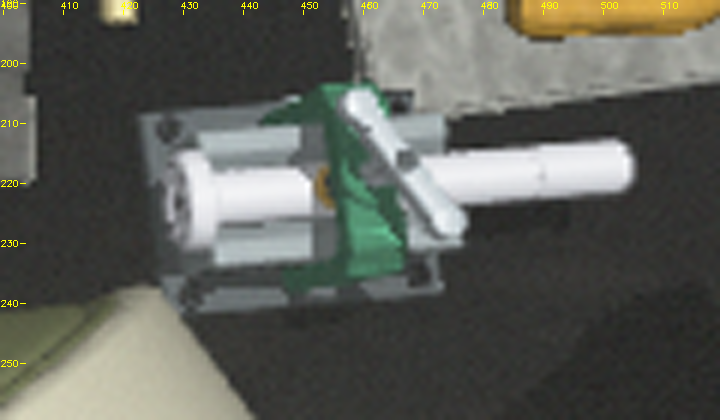

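View pics/t30f.png

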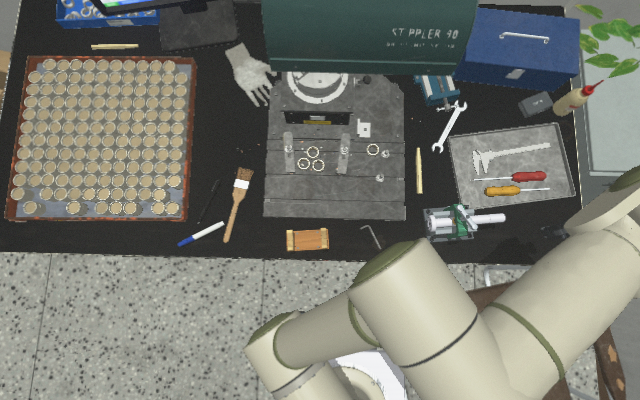

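```bash
python3 -c "
from h import *
for z in(.145,.15):
  e1=onz('top',(459.1,206.7),z);e2=onz('top',(475.2,226.0),z);print(np.degrees(np.arctan2((e1-e2)[1],(e1-e2)[0])),np.linalg.norm(e1-e2))
st(); print(robot.sign_off())
"
```

```text
38.852635763153046 0.059463182180084374
38.85263576315299 0.05913105692256999
{'clock': 37.25, 'eef_pos': [0.4621, -0.4361, 0.2558], 'tcp_rot': [179.9209, 0.0789, -71.0617], 'joints': [-53.8678, 31.9132, 62.686, -0.0524, 85.4996, 17.198], 'wrist_force': [-0.1371, -0.506, -0.8323], 'ft_torque': [0.041, -0.0341, -0.0128], 'finger_gap': 0.7002}
the job is handed in; nothing more can be done
None
```

The arbor is in the V with its flange against the block's left end and is clamped. I handed the job in at 37.3 s of the 72 s; it gave no verdict.

**Loading:** I lifted the arbor by the free stem next to the flange and fed it in plain end first under the stirrup. I let go on the left, took it again on the right, and pulled until the flange stopped at about 25 N.

**Clamping:** I turned the T-handle clockwise in two grips, about 3.6 rad in all. The torque was about 0.2 N m while the screw ran free and rose to about 0.46 N m, where I let go.

**Last checks:**
- **Position:** the top picture shows the arbor along the V with the flange at the block's left end. The nose edge read about 3 mm past where I calculated it should be. I put that down to pixel and calibration error, because the pull had met a firm stop.
- **Clamp force:** no sensor measures the pad, so this is an estimate. After release the bar had sprung back about 20°, leaving a net turn of about 3.2 rad. With the largest possible starting gap, that still means the pad presses with at least about 50 N. That fits the stated hold of about 65 N.
- **Torque readings:** they were noisy, by about 0.05 N m. One dropped from 0.45 to 0.41 N m while I was still turning.
- **Surroundings:** the pen, brush and hex key look unmoved in the last picture; I did not check the drift separately. The hand was clear, with wrist force about 1 N.

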